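# Pin and screw the cover onto an inspection fixture

## Robot

A 6-joint arm with a two-finger parallel gripper is mounted at the origin on the work surface. World frame = base frame: x ahead of the robot, y to its left, z up, the work surface at z = 0. Lengths are in m, angles in rad, forces in N, time in s.
With the tool pointing down it reaches from about 0.35 to 0.975 m from the base axis. Payload 4.9 kg.
Tool frame: the origin (TCP) lies between the finger pads; the fingertips stand 19 mm ahead of it and the grasp point (between the pads) is the TCP; z points along the fingers, y is the line along which they close (so a half turn about z gives the same grasp; the last joint's range is limited). The gripper opens to 85 mm and grips with 20 to 120 N. Pads are 22 mm wide; open, the fingers measure 114 mm over their backs; the gripper's body (76 mm by 85 mm) begins 54 mm behind the grasp point. The pads swing forward as they close: fully open they stand 13 mm farther back than shut.
Start: joints at [1.16, 0.053, 1.613, -0, 1.476, -0.119], TCP at [0.18, 0.599, 0.25] pointing down, gripper open.
Joint ranges: [-3.01, 3.01], [-1.01, 2.22], [0.06, 2.58], [-1.02, 4.17], [0.09, 2.62], [-3.14, 3.14]. Speed limits (rad/s): [2.57, 2.57, 3.14, 3.14, 3.14, 3.14].

## Interface

Orientations are given as a rotation vector (axis times angle).
In Python, from cell import read_state, capture, close_job gives the robot as it stands. The module is installed in compiled form; this text tells all that it offers.
- The arm moves only by the tool move_arm, never from a script. Its argument "plan" is text: rows parted by semicolons, each of 7 numbers parted by spaces: the shift along the tool's x, y, z in fractions of the full range, 1 being 0.5 m, then the turn, a rotation vector about the tool's x, y, z in shares of 120 degrees (1.0 is 120 degrees), then the finger opening in cm, from 0 to 8.54. In form: x y z ax ay az claw; .... A call has exactly 8 rows; each row is the pose to reach, as a shift and turn from the pose commanded when the call began, along the tool's axes at that moment; what a row does not reach only later rows make up. A row lasts 1/12 s, in which the tool goes at most 41.7 mm and 7.16 degrees, less where a joint would pass 70% of its speed; a pose out of reach is approached as far as the arm can. No shift or turn number may pass 1 either way. A call with a gripper value outside its range is refused whole. The fingers move at their own pace and stop on an object; the grip force is fixed at half the most. Time passes only in rows, so rows that repeat a pose let the fingers close, or fill a call up. It gives the time, the measured TCP pose, the force, the opening and the grip force at its end, in the units of the state.
- read_state(): the state, without advancing time (a new reading comes with each control period).
- capture(name): name is "scene" or "top" or "wrist"; returns a dict with "frame" (420x560x3 uint8, red, green, blue), "intrinsics" (3x3 intrinsics, pixels), "R" (3x3) and "t" (3): a world point X has camera coordinates R X + t. Camera axes: x right, y down, z forward; pixel columns grow to the right and rows downward; lengths in m; the calibration is good to about 2 mm. The wrist camera is an equidistant fisheye: a pixel r from the principal point sees the ray r / f radians off the axis. A picture is of the moment at which its call begins. There is no depth.
- close_job(): hands the job in; it is judged then, once.
The state is a dict: "clock": time; "q": joint angles; "dq": joint speeds; "joint_torque": joint torques, N m; "tool_pos": TCP position; "tcp_rot": TCP orientation; "contact_force": force on the tool from outside, world axes, zero at the start; "moment": the same for the moment, N m; "width": finger opening in m; "gripper_force": force on a finger pad.
Only numpy, scipy, OpenCV 4.12 (cv2) and the standard library are available. Lean on these libraries where they do the work, as an engineer would, in place of code of your own. Each camera call takes 0.05 s, during which the arm holds its last target. There are 200 camera calls.

## Task

First swing the fixture's red brace leg out until it snaps into its end detent. Then lay the cover plate on the blue housing and line up the holes by pushing the two yellow drift pins fully into the yellow-ringed corner holes; with both pins still in, push every thumbscrew from the rack fully home, each in a plain hole. Finally pull the two pins out and stand them back in holes of the rack, leaving the boards, jar, bottle, screwdriver and solder reel where they are.

Things in the scene. Friction and masses are not known exactly. Their poses are not given: they have to be found in the camera images.
- fixture: inspection fixture, fixed: black base board 240 x 220 x 12 mm with a blue housing block 170 x 100 mm in its middle, flat top 42 mm above the table with six 12 mm holes at x = -60, 0, 60 by y = -36, 36 mm. Two diagonal corner holes have yellow rings (drift pins), four are plain (screws). Origin: centre of the underside; x along the housing's long side
- housing_top (a point): centre of the housing's top face, axes as the fixture
- leg (a joint): red brace leg on the fixture's -y side, upright hinge at fixture (-105, -130) mm. 0 rad = folded, leg pointing along fixture +x; grows as it swings out clockwise from above (direction = fixture yaw - value), to the end stop at 1.60. An over-centre spring resists (1 to 2 N at the knob) up to 1.2 rad, then pulls the leg to the stop and keeps it there; let go earlier, it swings back
- leg_knob (a point): middle of the black round upright knob at the leg's free end, 22 mm across, spanning 20 to 56 mm above the table, 125 mm from the hinge axis; this point is 42 mm above the table
- cover: aluminium cover plate 170 x 100 x 6 mm, about 0.35 kg, six 12 mm through holes in the housing's pattern, yellow rings at the same two corners (fits either way round, turned by half a turn). In its middle a black block handle 50 mm (x) x 22 mm (y), top 36 mm above the plate's underside. It slides easily on the housing. Origin: centre of the underside, x along the long side, z up
- rack: wooden rack 270 x 50 x 30 mm, fixed; six through holes 12.5 mm across in a row along its x at -110, -66, -22, 22, 66, 110 mm, y = 0. Origin: centre of the underside; top 30 mm up. Pins and screws stand in it, heads up, in any order
- pin0: drift pin with a yellow round grip head 18 mm across and 30 mm tall; below it a steel shank 11 mm across and 15 mm long, then a taper of 11 mm to a 4 mm tip (26 mm under the head). Origin: centre of the head's underside, z up along the head; when fully in, the head rests on what it is put into
- pin1: drift pin with a yellow round grip head 18 mm across and 30 mm tall; below it a steel shank 11 mm across and 15 mm long, then a taper of 11 mm to a 4 mm tip (26 mm under the head). Origin: centre of the head's underside, z up along the head; when fully in, the head rests on what it is put into
- screw0: push-in thumbscrew with a dark knurled round head 18 mm across and 22 mm tall with a red dot on top; below it a shank 9 mm across, 21 mm long with its last 5 mm tapering to 4 mm. Needs no turning. Origin: centre of the head's underside, z up along the head. Two to four are present; absent ones read None from the start
- screw1: push-in thumbscrew with a dark knurled round head 18 mm across and 22 mm tall with a red dot on top; below it a shank 9 mm across, 21 mm long with its last 5 mm tapering to 4 mm. Needs no turning. Origin: centre of the head's underside, z up along the head. Two to four are present; absent ones read None from the start
- screw2: push-in thumbscrew with a dark knurled round head 18 mm across and 22 mm tall with a red dot on top; below it a shank 9 mm across, 21 mm long with its last 5 mm tapering to 4 mm. Needs no turning. Origin: centre of the head's underside, z up along the head. Two to four are present; absent ones read None from the start
- screw3: push-in thumbscrew with a dark knurled round head 18 mm across and 22 mm tall with a red dot on top; below it a shank 9 mm across, 21 mm long with its last 5 mm tapering to 4 mm. Needs no turning. Origin: centre of the head's underside, z up along the head. Two to four are present; absent ones read None from the start
- hole0 (a point): mouth of a plain screw hole in the housing's top face (42 mm above the table), at fixture (-60, 36) mm; 12 mm across, 24 mm deep
- hole1 (a point): mouth of a plain screw hole in the housing's top face (42 mm above the table), at fixture (0, 36) mm; 12 mm across, 24 mm deep
- hole2 (a point): mouth of a plain screw hole in the housing's top face (42 mm above the table), at fixture (0, -36) mm; 12 mm across, 24 mm deep
- hole3 (a point): mouth of a plain screw hole in the housing's top face (42 mm above the table), at fixture (60, -36) mm; 12 mm across, 24 mm deep
- pin_hole0 (a point): mouth of a yellow-ringed pin hole in the housing's top face (42 mm above the table), at fixture (-60, -36) mm; 12 mm across, 24 mm deep
- pin_hole1 (a point): mouth of a yellow-ringed pin hole in the housing's top face (42 mm above the table), at fixture (60, 36) mm; 12 mm across, 24 mm deep
- board_a: loose green circuit board 75 x 50 x 5 mm, bystander
- board_b: another such board at the back right, bystander
- jar: small jar 48 mm across, 60 mm tall, bystander
- flux: white bottle with a red cap, 36 mm across, 100 mm tall, bystander
- screwdriver: screwdriver lying on the left, bystander
- reel: red reel of solder standing on its flange, 66 mm across, 50 mm tall, bystander
There are look-alikes about, which are no part of the job. Several things look just like the cover: the one meant starts farthest to the robot's left.

How it is judged:
By the outcome, as a careful person would: the job done as asked, in the order asked, and still so for the second after the job is handed in, with the robot touching nothing.
Of screw0, screw1, screw2, screw3 only 2 to 4 are there at a start; the rules pass over those that are not, and their reading is None.
At some moment in a run one of cover may be knocked a few centimetres aside while the robot is not near it.
It also fails if it takes over 210 s, if anything falls off the work surface, if the arm or the gripper's body presses on something with over 40 N, if the wrist force passes 120 N, or if a joint passes its speed limit or range.

## Working session

There is one attempt and no reset: what is moved stays moved. The work goes in short steps, Python scripts to look and compute and a tool call to move; the robot and the scene stay as the last step left them, time stands still between calls to the robot, and variables do not carry over. Pictures are saved under pics/ and viewed, at most 14 in all, crops included, and the job is handed in when it is done.

Besides the shell and the picture viewer there is one more tool, called after "Request:" in YAML: its name, and indented under it one key for each argument. move_arm: Moves the arm, as the interface text tells. Its arguments: {"type":"object","properties":{"plan":{"type":"string"}},"required":["plan"]}

```bash
mkdir -p pics; cat > h.py <<'E'
import numpy as np, cv2
from scipy.spatial.transform import Rotation as Rot
from cell import read_state, capture, close_job
def ray(c,u,v,fish=False):
    K=c["intrinsics"]; x=(u-K[0,2])/K[0,0]; y=(v-K[1,2])/K[1,1]
    if fish:
        r=np.hypot(x,y); s=np.sin(r)/r if r>1e-9 else 1; d=np.array([x*s,y*s,np.cos(r)])
    else: d=np.array([x,y,1.])
    R=np.array(c["R"]); return -R.T@np.array(c["t"]), R.T@(d/np.linalg.norm(d))
def onz(c,u,v,z,fish=False):
    o,d=ray(c,u,v,fish); return o+d*(z-o[2])/d[2]
def tri(*rays):
    A=np.zeros((3,3));b=np.zeros(3)
    for o,d in rays:
        P=np.eye(3)-np.outer(d,d);A+=P;b+=P@o
    X=np.linalg.solve(A,b); return X,[np.linalg.norm((np.eye(3)-np.outer(d,d))@(X-o)) for o,d in rays]
def proj(c,X):
    p=np.array(c["R"])@X+np.array(c["t"]); p=np.array(c["intrinsics"])@p; return p[:2]/p[2]
def save(c,n,crop=None,k=1):
    f=c["frame"][:,:,::-1]
    if crop: f=f[crop[1]:crop[3],crop[0]:crop[2]]
    cv2.imwrite("pics/"+n,cv2.resize(f,None,fx=k,fy=k,interpolation=cv2.INTER_CUBIC))
E
python3 - <<'E'
from h import *
import pickle
s=read_state();print({k:np.round(v,3) for k,v in s.items()})
C={}
for n in("top","scene","wrist"):
    C[n]=capture(n);save(C[n],n+"0.png",k=1.4); print(n,np.round(C[n]["intrinsics"],1).tolist(),np.round(-np.array(C[n]["R"]).T@C[n]["t"],3))
    print(np.round(C[n]["R"],2).tolist())
pickle.dump(C,open("c0.pkl","wb"))
E
```

```text
{'clock': np.float64(0.0), 'q': array([ 1.16 ,  0.053,  1.614,  0.   ,  1.476, -0.119]), 'dq': array([ 0.   ,  0.   ,  0.001, -0.   , -0.   , -0.   ]), 'joint_torque': array([-2.0000e-03, -3.9367e+01, -3.7018e+01, -0.0000e+00,  7.0000e-03,
       -0.0000e+00]), 'tool_pos': array([0.18 , 0.598, 0.249]), 'tcp_rot': array([-4.570e-01, -3.108e+00,  3.000e-03]), 'contact_force': array([ 0.165,  0.351, -0.611]), 'moment': array([0.   , 0.021, 0.005]), 'gripper_force': np.float64(0.0), 'width': np.float64(0.085)}
top [[402.0, 0.0, 275.9], [0.0, 402.0, 210.0], [0.0, 0.0, 1.0]] [0.301 0.034 1.088]
[[-0.09, -1.0, -0.0], [-0.97, 0.09, -0.22], [0.22, -0.02, -0.97]]
scene [[409.6, 0.0, 283.6], [0.0, 409.6, 209.5], [0.0, 0.0, 1.0]] [1.236 0.649 0.688]
[[-0.67, 0.75, 0.0], [0.4, 0.36, -0.84], [-0.63, -0.56, -0.54]]
wrist [[325.2, 0.0, 276.8], [0.0, 325.2, 209.1], [0.0, 0.0, 1.0]] [0.112 0.618 0.374]
[[0.29, 0.96, -0.0], [0.92, -0.28, 0.28], [0.27, -0.08, -0.96]]
```

View pics/top0.png

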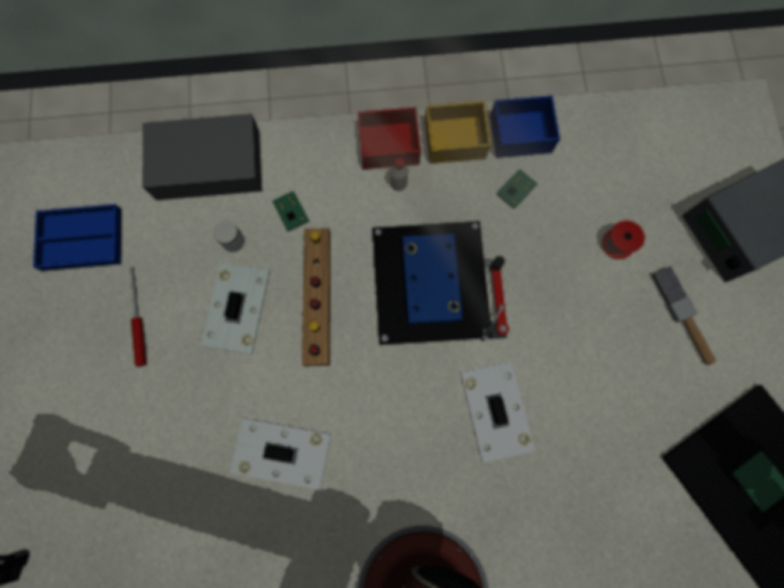

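View pics/scene0.png

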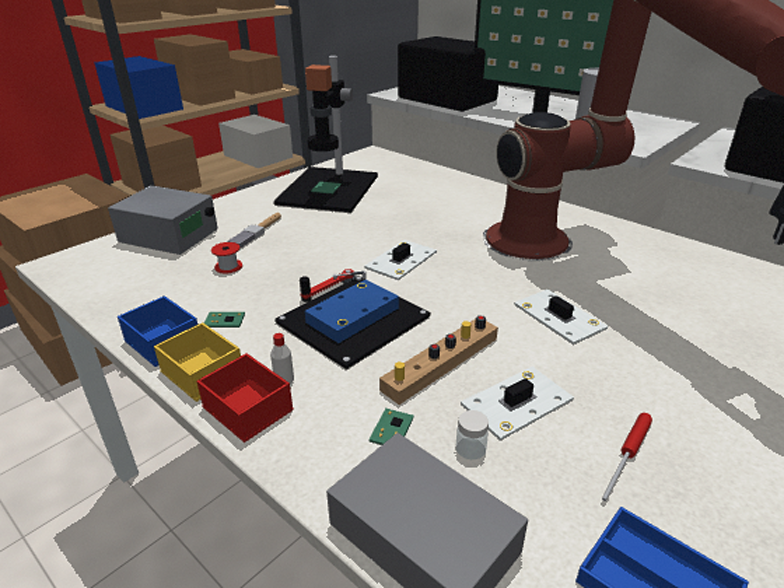

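The top view shows the target cover, farthest left, at about (168,219) in native pixels. The rack is at (225,212) with pins, one empty hole and three screws. The fixture is at (308,200) with the leg on its right and the knob at (355,187). The scene view agrees with this.

```bash
cat >> h.py <<'E'
def blobs(mask,amin=6,amax=1e9):
    n,l,s,c=cv2.connectedComponentsWithStats(mask.astype(np.uint8)); return [(c[i],s[i]) for i in range(1,n) if amin<=s[i][4]<=amax]
def masks(c):
    h=cv2.cvtColor(c["frame"],cv2.COLOR_RGB2HSV).astype(int);H,S,V=h[...,0],h[...,1],h[...,2]
    return dict(yel=(H>18)&(H<34)&(S>110)&(V>70),red=((H<8)|(H>172))&(S>120)&(V>50),blue=(H>100)&(H<125)&(S>140)&(V>50),black=(V<45),brown=(H>8)&(H<20)&(S>70)&(V>60))
E
python3 - <<'E'
from h import *
import pickle
C=pickle.load(open("c0.pkl","rb"))
zs=dict(yel=.05,red=.05,blue=.042,black=.04,brown=.03)
for n in("top","scene"):
    for k,m in masks(C[n]).items():
        print(n,k)
        for c,s in blobs(m,5):
            p=onz(C[n],*c,zs[k])
            if .2<p[0]<1 and -.4<p[1]<.5: print("  px",np.round(c,1),"box",s[:4],"A",s[4],"xy",np.round(p[:2],3))
E
```

```text
top yel
  px [325.4  93.3] box [305  73  45  35] A 992 xy [ 0.863 -0.155]
  px [224.3 167.7] box [221 164   8   9] A 53 xy [0.669 0.145]
  px [223.8 232.6] box [220 229   9   8] A 59 xy [0.49  0.157]
top red
  px [278.3  97.8] box [257  78  43  35] A 995 xy [ 0.862 -0.021]
  px [285.  115.1] box [282 113   7   6] A 28 xy [ 0.807 -0.034]
  px [355.2 205.7] box [351 193   9  28] A 162 xy [ 0.53  -0.194]
  px [224.2 199.9] box [222 198   5   5] A 17 xy [0.578 0.151]
  px [224. 216.] box [222 214   5   5] A 21 xy [0.535 0.154]
  px [357.6 230.1] box [354 222   8  18] A 82 xy [ 0.465 -0.192]
  px [ 98.5 243.6] box [ 94 227  10  34] A 252 xy [0.492 0.484]
  px [223.6 249.2] box [222 247   5   5] A 19 xy [0.447 0.161]
top blue
  px [373.  71.] box [369  71   9   1] A 9 xy [ 0.925 -0.302]
  px [384.5  70. ] box [380  70  10   1] A 10 xy [ 0.925 -0.335]
  px [364.  72.] box [362  72   5   1] A 5 xy [ 0.924 -0.275]
  px [373.9  90.9] box [356  79  43  23] A 728 xy [ 0.862 -0.295]
  px [396.  86.] box [396  84   1   5] A 5 xy [ 0.871 -0.36 ]
  px [307.1 200.9] box [288 168  42  62] A 1907 xy [ 
[... 2344 characters left out ...]
 box [214 198   8  13] A 76 xy [ 0.584 -0.202]
  px [251.7 235.2] box [197 199 110  65] A 2008 xy [ 0.627 -0.01 ]
  px [400.2 219.5] box [392 212  18  16] A 188 xy [0.292 0.251]
  px [163.5 227.5] box [161 226   6   4] A 22 xy [ 0.765 -0.217]
  px [342.9 231.1] box [340 227   7   8] A 41 xy [0.448 0.162]
  px [321.  244.7] box [318 241   8   8] A 43 xy [0.537 0.155]
  px [309.9 252.1] box [307 249   7   7] A 40 xy [0.58  0.152]
  px [369.9 280.1] box [360 271  21  20] A 277 xy [0.569 0.322]
  px [282.8 301.1] box [279 298   9   7] A 41 xy [0.754 0.216]
scene brown
  px [311.1 259. ] box [271 228  85  61] A 1628 xy [0.59  0.164]
  px [ 73.  255.9] box [ 68 248  12  14] A 65 xy [ 0.984 -0.294]
```

The rows are not in the units I measure in: shifts go in shares of 0.5 m and turns go in shares of 120 degrees. I convert before sending: -19.3 cm is -0.386, -16.9 cm is -0.338.

Request:
move_arm:
  plan: "-0.042 -0.048 -0.002 0 0 0 8.5;-0.084 -0.096 -0.004 0 0 0 8.5;-0.126 -0.144 -0.008 0 0 0 8.5;-0.168 -0.192 -0.01 0 0 0 8.5;-0.21 -0.24 -0.012 0 0 0 8.5;-0.252 -0.288 -0.016 0 0 0 8.5;-0.294 -0.336 -0.018 0 0 0 8.5;-0.338 -0.386 -0.02 0 0 0 8.5"

```text
clock: 0.82
tool_pos: [0.2862, 0.3637, 0.2601]
tcp_rot: [-0.456, -3.108, 0.0]
contact_force: [0.8, -0.0, 0.2]
width: 0.0848
gripper_force: 0.0
```

To row units: -19.3 cm is -0.386, -16.9 cm is -0.338.

Request:
move_arm:
  plan: "-0.042 -0.048 -0.002 0 0 0 8.5;-0.084 -0.096 -0.004 0 0 0 8.5;-0.126 -0.144 -0.008 0 0 0 8.5;-0.168 -0.192 -0.01 0 0 0 8.5;-0.21 -0.24 -0.012 0 0 0 8.5;-0.252 -0.288 -0.016 0 0 0 8.5;-0.294 -0.336 -0.018 0 0 0 8.5;-0.338 -0.386 -0.02 0 0 0 8.5"

```text
clock: 1.48
tool_pos: [0.3926, 0.1302, 0.2703]
tcp_rot: [0.456, 3.108, 0.0]
contact_force: [0.1, 0.5, -0.5]
width: 0.085
gripper_force: 0.0
```

To row units: -19.3 cm is -0.386, -16.9 cm is -0.338, -16.7 degrees is -0.1392.

Request:
move_arm:
  plan: "-0.042 -0.048 -0.002 0 0 -0.0167 8.5;-0.084 -0.096 -0.004 0 0 -0.0333 8.5;-0.126 -0.144 -0.008 0 0 -0.05 8.5;-0.168 -0.192 -0.01 0 0 -0.0667 8.5;-0.21 -0.24 -0.012 0 0 -0.0833 8.5;-0.252 -0.288 -0.016 0 0 -0.1 8.5;-0.294 -0.336 -0.018 0 0 -0.1208 8.5;-0.338 -0.386 -0.02 0 0 -0.1392 8.5"

```text
clock: 2.15
tool_pos: [0.499, -0.1033, 0.2801]
tcp_rot: [0.002, -3.141, -0.0]
contact_force: [-0.2, 0.5, -0.2]
width: 0.085
gripper_force: 0.0
```

```bash
python3 - <<'E'
from h import *
import pickle
s=read_state();print({k:np.round(s[k],3) for k in("clock","q","tool_pos","tcp_rot","contact_force")})
c=capture("wrist");save(c,"w1.png",k=1.4);pickle.dump(c,open("w1.pkl","wb"))
E
```

```text
{'clock': np.float64(2.15), 'q': array([-0.35 , -0.244,  1.84 ,  0.   ,  1.546, -1.923]), 'tool_pos': array([ 0.499, -0.103,  0.28 ]), 'tcp_rot': array([ 2.000e-03, -3.141e+00, -0.000e+00]), 'contact_force': array([-0.174,  0.475, -0.183])}
```

View pics/w1.png

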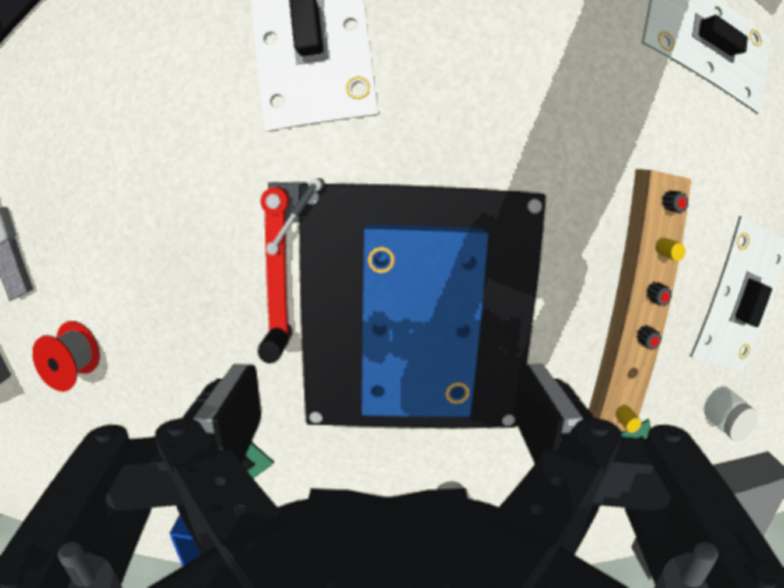

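The wrist view shows the fixture from above, with image up toward the robot. Native pixels: hinge at (195,144), knob top at (192,250), rings at (271,186) and (327,281). The plain holes are also visible, as is the rack on the right with three screws, two pins and an empty hole.

```bash
cat >> h.py <<'E'
def fit2d(P,Q):
    """rigid P(local)->Q(world); returns yaw, t, residuals"""
    P=np.array(P);Q=np.array(Q);p=P.mean(0);q=Q.mean(0);A=P-p;B=Q-q
    a=np.arctan2((A[:,0]*B[:,1]-A[:,1]*B[:,0]).sum(),(A*B).sum()); R=np.array([[np.cos(a),-np.sin(a)],[np.sin(a),np.cos(a)]])
    return a,q-R@p,np.linalg.norm(P@R.T+(q-R@p)-Q,axis=1)
def r2(a): return np.array([[np.cos(a),-np.sin(a)],[np.sin(a),np.cos(a)]])
def dark(c,u,v,w=6,wt=None):
    """centroid of darker-than-surround spot near u,v"""
    for _ in range(3):
        i,j=int(round(v)),int(round(u)); g=c["frame"][i-w:i+w+1,j-w:j+w+1].astype(float).sum(2)
        m=np.clip(np.percentile(g,60)*.85-g,0,None); yy,xx=np.mgrid[i-w:i+w+1,j-w:j+w+1]
        u,v=(m*xx).sum()/m.sum(),(m*yy).sum()/m.sum()
    return u,v
E
python3 - <<'E'
from h import *
import pickle
c=pickle.load(open("w1.pkl","rb"));C=pickle.load(open("c0.pkl","rb"))
L=[(-60,-36),(-60,36),(0,-36),(0,36),(60,-36),(60,36)]
px=[(380,260),(469,262),(379,330),(462,331),(377,391),(457,393)]
# ring mask centres
h=cv2.cvtColor(c["frame"],cv2.COLOR_RGB2HSV).astype(int);ym=(h[...,0]>15)&(h[...,0]<40)&(h[...,1]>60)&(h[...,2]>60)
Q=[]
for i,p in enumerate(px):
    u,v=p[0]/1.4,p[1]/1.4
    if i in(0,5):
        ys,xs=np.nonzero(ym[int(v)-12:int(v)+13,int(u)-12:int(u)+13]); (u,v),ax,_=cv2.fitEllipse(np.c_[xs+int(u)-12,ys+int(v)-12].astype(np.float32)); print("ring",u,v,ax)
    else: u,v=dark(c,u,v)
    Q.append(onz(c,u,v,.042,True)[:2]); print(L[i],round(u,1),round(v,1),np.round(Q[-1],4))
a,t,r=fit2d(np.array(L)/1e3,Q);print("all yaw",np.degrees(a),t,np.round(r*1e3,1))
a,t,r=fit2d(np.array(L)[[0,5]]/1e3,[Q[0],Q[5]]);print("rings yaw",np.degrees(a),t,np.round(r*1e3,1))
# knob: predicted
for al in (a,):
    R=r2(a); hin=R@[-.105,-.13]+t; kn=R@[.02,-.13]+t; print("hinge",hin,"knob pred",kn, proj(C["top"],np.r_[kn,.056]),proj(C["scene"],np.r_[kn,.056]))
print("knob wrist",onz(c,191.5,250,.056,True),"hinge",onz(c,195,143.6,.03,True))
# triangulation: top blob vs wrist knob, rings by top
print(tri(ray(C["top"],292.9,176.3),ray(c,*Q[0],True) if 0 else ray(c,457/1.4,393/1.4,True)))
print("knob",tri(ray(C["top"],354.4,187.5),ray(c,192,248,True),ray(C["scene"],217.5,203.8)))
W=[(682,202),(664,293),(655,338)];T=[(223.6,249.2),(224,216),(224.2,199.9)];S=[(343,226.5),(321.3,239.9),(309.8,247)]
for w,tt,s in zip(W,T,S): print("screw",[np.round(x,4) for x in tri(ray(c,w[0]/1.4,w[1]/1.4,True),ray(C["top"],*tt),ray(C["scene"],*s))])
print("pin mids",tri(ray(C["top"],224.3,167.7),ray(C["scene"],285,264.9)),tri(ray(C["top"],223.8,232.6),ray(C["scene"],332.4,235.4)))
E
```

```text
ring 271.7992858886719 185.2762908935547 (16.145042419433594, 16.706077575683594)
(-60, -36) 271.8 185.3 [ 0.5046 -0.1094]
(-60, 36) 335.5 188.3 [ 0.5078 -0.036 ]
(0, -36) 270.7 235.4 [ 0.5654 -0.1109]
(0, 36) 330.8 236.4 [ 0.5669 -0.0386]
(60, -36) 269.2 278.9 [ 0.6242 -0.113 ]
ring 326.3952941894531 280.2859191894531 (12.807514190673828, 14.893922805786133)
(60, 36) 326.4 280.3 [ 0.6268 -0.0405]
all yaw -1.938860710818887 [ 0.56595706 -0.07473442] [0.7 0.9 0.7 0.3 0.6 0.4]
rings yaw -1.5559642946217875 [ 0.56570876 -0.07492092] [0.2 0.2]
hinge [ 0.45721754 -0.20202189] knob pred [ 0.58217145 -0.20541606] [357.10184032 186.02063191] [216.63826701 198.64040111]
knob wrist [ 0.57969865 -0.20529523  0.056     ] hinge [ 0.4565574  -0.19958993  0.03      ]
(array([ 0.63173116, -0.03913506,  0.03443319]), [np.float64(0.00012172322733254504), np.float64(0.00012172322733254374)])
knob (array([ 0.58310617, -0.20459417,  0.03949419]), [np.float64(0.0031329219406414574), np.float64(0.0044489993289600115), np.float64(0.0015548817603686829)])
screw [array([0.4458, 0.1596, 0.0529]), array([0.001 , 0.001 , 0.0003])]
screw [array([0.5324, 0.1526, 0.0516]), array([0.0025, 0.0024, 0.001 ])]
screw [array([0.5762, 0.1498, 0.0524]), array([0.0022, 0.0017, 0.0011])]
pin mids (array([0.66831293, 0.14537522, 0.04944917]), [np.float64(0.0006835396923616127), np.float64(0.0006835396923616182)]) (array([0.49120572, 0.15758335, 0.04669724]), [np.float64(0.00018263427233680048), np.float64(0.00018263427233677058)])
```

Fixture: yaw -1.94°, centre (0.566, -0.075). Knob at (0.5816, -0.2053). The measured heights match the text. Next I grip the knob.

To row units: 17 cm is 0.34, 15.5 cm is 0.31, 1.9 degrees is 0.0158.

Request:
move_arm:
  plan: "-0.02 -0.04 0.04 0 0 0.0042 8.5;-0.05 -0.08 0.09 0 0 0.0083 8.5;-0.08 -0.12 0.14 0 0 0.0158 8.5;-0.12 -0.16 0.2 0 0 0.0158 8.5;-0.15 -0.19 0.26 0 0 0.0158 8.5;-0.166 -0.204 0.31 0 0 0.0158 8.5;-0.166 -0.204 0.34 0 0 0.0158 8.5;-0.166 -0.204 0.34 0 0 0.0158 8.5"

```text
clock: 2.87
tool_pos: [0.579, -0.2029, 0.1046]
tcp_rot: [-0.054, -3.132, -0.006]
contact_force: [-0.4, 0.5, -1.0]
width: 0.0848
gripper_force: 0.0
```

To row units: 6.8 cm is 0.136, 6 cm is 0.12.

Request:
move_arm:
  plan: "0 0 0.04 0 0 0 8.5;0 0 0.08 0 0 0 8.5;0 0 0.12 0 0 0 8.5;0 0 0.136 0 0 0 8.5;0 0 0.136 0 0 0 8.5;0 0 0.136 0 0 0 1.5;0 0 0.136 0 0 0 1.5;0 0 0.136 0 0 0 1.5"

```text
clock: 3.53
tool_pos: [0.583, -0.2044, 0.0444]
tcp_rot: [0.052, 3.138, -0.002]
contact_force: [-0.4, 0.2, -0.1]
width: 0.051
gripper_force: 0.0
```

Request:
move_arm:
  plan: "0 0 0 0 0 0 1.5;0 0 0 0 0 0 1.5;0 0 0 0 0 0 1.5;0 0 0 0 0 0 1.5;0 0 0 0 0 0 1.5;0 0 0 0 0 0 1.5;0 0 0 0 0 0 1.5;0 0 0 0 0 0 1.5"

```text
clock: 4.2
tool_pos: [0.5824, -0.2049, 0.0436]
tcp_rot: [0.053, 3.14, -0.003]
contact_force: [-1.8, -3.0, 5.2]
width: 0.0206
gripper_force: 58.8
```

To row units: -8.99 cm is -0.1798, -8.08 cm is -0.1616, 46 degrees is 0.3833.

Request:
move_arm:
  plan: "0.0012 -0.025 0 0 0 0.0479 1.5;0.005 -0.0498 0 0 0 0.0958 1.5;0.0112 -0.0742 0 0 0 0.1438 1.5;0.0198 -0.0976 0 0 0 0.1917 1.5;0.0308 -0.1202 0 0 0 0.2396 1.5;0.044 -0.1416 0 0 0 0.2875 1.5;0.0592 -0.1616 0 0 0 0.3354 1.5;0.0764 -0.1798 0 0 0 0.3833 1.5"

```text
clock: 4.87
tool_pos: [0.5419, -0.2936, 0.0436]
tcp_rot: [1.28, 2.864, -0.0]
contact_force: [1.2, -1.1, 3.6]
width: 0.0207
gripper_force: 58.6
```

To row units: -8.84 cm is -0.1768, -8.08 cm is -0.1616, 45 degrees is 0.375.

Request:
move_arm:
  plan: "0.0012 -0.025 0 0 0 0.0479 1.5;0.005 -0.0498 0 0 0 0.0958 1.5;0.0112 -0.0742 0 0 0 0.1438 1.5;0.0198 -0.0976 0 0 0 0.1917 1.5;0.0308 -0.1202 0 0 0 0.2396 1.5;0.044 -0.1416 0 0 0 0.2875 1.5;0.0592 -0.1616 0 0 0 0.3354 1.5;0.0732 -0.1768 0 0 0 0.375 1.5"

```text
clock: 5.53
tool_pos: [0.4506, -0.3264, 0.0436]
tcp_rot: [2.28, 2.155, -0.002]
contact_force: [-1.2, -3.9, 4.4]
width: 0.0207
gripper_force: 58.7
```

To row units: -6 cm is -0.12, -3 cm is -0.06.

Request:
move_arm:
  plan: "0 0 0 0 0 0 1.5;0 0 0 0 0 0 1.5;0 0 0 0 0 0 5;0 0 0 0 0 0 5;0 0 0 0 0 0 5;0 0 -0.02 0 0 0 5;0 0 -0.06 0 0 0 5;0 0 -0.12 0 0 0 5"

```text
clock: 6.2
tool_pos: [0.4487, -0.3224, 0.1]
tcp_rot: [-2.272, -2.16, -0.0]
contact_force: [-0.0, -0.3, -0.2]
width: 0.0504
gripper_force: 0.0
```

To row units: -18 cm is -0.36, -16.5 cm is -0.33.

Request:
move_arm:
  plan: "0 0 -0.06 0 0 0 8.5;0 0 -0.12 0 0 0 8.5;0.04 0 -0.18 0 0 0 8.5;0.09 0 -0.24 0 0 0 8.5;0.14 0 -0.29 0 0 0 8.5;0.19 0 -0.33 0 0 0 8.5;0.24 0 -0.36 0 0 0 8.5;0.3 0 -0.36 0 0 0 8.5"

```text
clock: 6.87
tool_pos: [0.4593, -0.1743, 0.2876]
tcp_rot: [2.273, 2.158, 0.004]
contact_force: [0.3, 1.0, 0.3]
width: 0.0848
gripper_force: 0.0
```

To row units: 24 cm is 0.48, 21 cm is 0.42, -36.5 degrees is -0.3042.

Request:
move_arm:
  plan: "0.06 0.008 0 0 0 -0.0375 8.5;0.12 0.018 0 0 0 -0.075 8.5;0.18 0.026 0 0 0 -0.1125 8.5;0.24 0.036 0 0 0 -0.15 8.5;0.3 0.044 0 0 0 -0.1875 8.5;0.36 0.052 0 0 0 -0.225 8.5;0.42 0.06 0 0 0 -0.2667 8.5;0.48 0.07 0 0 0 -0.3042 8.5"

```text
clock: 7.53
tool_pos: [0.5049, 0.0652, 0.2828]
tcp_rot: [1.478, 2.772, 0.001]
contact_force: [0.9, -0.2, -0.8]
width: 0.0847
gripper_force: 0.0
```

To row units: 19.4 cm is 0.388, 17 cm is 0.34, -36.5 degrees is -0.3042.

Request:
move_arm:
  plan: "0.048 0.038 0 0 0 -0.0375 8.5;0.096 0.074 0 0 0 -0.075 8.5;0.144 0.112 0 0 0 -0.1125 8.5;0.194 0.148 0 0 0 -0.15 8.5;0.242 0.186 0 0 0 -0.1875 8.5;0.29 0.222 0 0 0 -0.225 8.5;0.34 0.26 0 0 0 -0.2667 8.5;0.388 0.296 0 0 0 -0.3042 8.5"

```text
clock: 8.2
tool_pos: [0.5206, 0.3087, 0.2827]
tcp_rot: [-0.536, -3.095, -0.001]
contact_force: [0.6, 0.5, 0.7]
width: 0.085
gripper_force: 0.0
```

```bash
python3 - <<'E'
from h import *
import pickle
s=read_state();print({k:np.round(s[k],4) for k in("clock","q","tool_pos","tcp_rot","contact_force")})
c=capture("wrist");t=capture("top");pickle.dump((c,t,capture("scene")),open("w2.pkl","wb"))
f=np.hstack([c["frame"],np.zeros((420,10,3),np.uint8),cv2.resize(t["frame"][120:330,120:420],None,fx=2,fy=2)])[:,:,::-1]
cv2.imwrite("pics/w2.png",cv2.resize(f,(800,288)))
cv2.imwrite("pics/w2.png",cv2.resize(c["frame"][:,:,::-1],None,fx=1.4,fy=1.4,interpolation=cv2.INTER_CUBIC))
print("leg red in top:")
for b,st in blobs(masks(t)["red"],20):
    p=onz(t,*b,.02)
    if p[0]<.75 and p[1]<-.1: print(np.round(b,1),st[:5],np.round(p,3))
E
```

```text
{'clock': np.float64(8.2), 'q': array([ 4.1210e-01, -1.0900e-02,  1.6236e+00,  5.0000e-04,  1.5290e+00,
       -8.1600e-01]), 'tool_pos': array([0.5206, 0.3087, 0.2827]), 'tcp_rot': array([-5.3560e-01, -3.0953e+00, -5.0000e-04]), 'contact_force': array([0.5888, 0.4682, 0.7096])}
leg red in top:
[446.  170.1] [431 158  29  27 502] [ 0.615 -0.466  0.02 ]
[361.7 232.7] [354 230  18   7  46] [ 0.461 -0.208  0.02 ]
[388.8 233.6] [369 230  35   8 169] [ 0.452 -0.28   0.02 ]
```

View pics/w2.png

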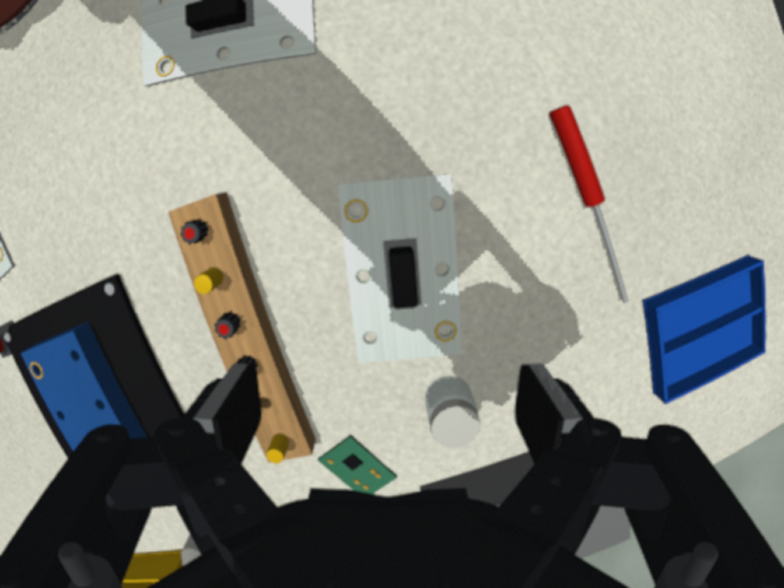

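The leg is out: its direction in the top view is about -93°, which is the end stop. The wrist view shows the cover. Rings are at native (254,151) and (318,236), the handle at (289,198), and the jar is beyond the cover.

```bash
cat >> h.py <<'E'
L6=np.array([(-60,-36),(-60,36),(0,-36),(0,36),(60,-36),(60,36)])/1e3
def toolaxes(s):
    M=Rot.from_rotvec(s["tcp_rot"]).as_matrix(); return M
def togo(s,X,yawx=None):
    """cm shift in tool axes to reach world X; turn (deg about tool z) to make tool x point at world angle yawx(deg)"""
    M=toolaxes(s); d=M.T@(np.array(X)-s["tool_pos"])*100; cur=np.degrees(np.arctan2(M[1,0],M[0,0]))
    t=None if yawx is None else -((yawx-cur+180)%360-180); return np.round(d,2),cur,t
E
python3 - <<'E'
from h import *
import pickle
c,t,sc=pickle.load(open("w2.pkl","rb"))
px=np.array([(356,211),(437,203),(363,276),(442,269),(370,338),(445,330)])/1.4
for z in (.006,.012):
    Q=[onz(c,u,v,z,True)[:2] for u,v in px]
    a,T,r=fit2d(L6,Q);print(z,"yaw",np.degrees(a),T,np.round(r*1e3,1),"scale",np.linalg.norm(Q[0]-Q[5])/.13994)
a,T,r=fit2d(L6,[onz(c,u,v,.006,True)[:2] for u,v in px])
# handle via two views
def hb(c,f,guess):
    b=[(x,s) for x,s in blobs(masks(c)["black"],60,900) if np.hypot(*(x-guess))<15]; return b
hw=hb(c,1,np.array([289,198]));ht=hb(t,0,proj(t,np.r_[T,.03]));hs=hb(sc,0,proj(sc,np.r_[T,.03]))
print(hw,ht,hs)
print(tri(*([ray(c,*hw[0][0],True)]+[ray(t,*x[0]) for x in ht[:1]]+[ray(sc,*x[0]) for x in hs[:1]])))
s=read_state();print(togo(s,[*T,.030],180+np.degrees(a)))
E
```

```text
0.006 yaw -14.167946389681555 [0.54950538 0.31216768] [0.4 0.2 0.2 0.2 0.6 0.8] scale 0.9915445906812267
0.012 yaw -14.167946389681532 [0.54807437 0.31246516] [1.4 0.9 0.7 0.4 0.6 1.8] scale 0.9767134956107212
[(array([287.63066667, 197.23333333]), array([278, 176,  20,  44, 750], dtype=int32))] [(array([166.83091787, 218.50241546]), array([161, 209,  13,  20, 207], dtype=int32))] [(array([369.93065693, 280.06934307]), array([360, 271,  21,  20, 274], dtype=int32))]
(array([0.54888769, 0.31210264, 0.02119041]), [np.float64(0.00012563544253559565), np.float64(0.00023973047598196251), np.float64(0.00015673885739724905)])
(array([-2.63,  1.32, 25.23]), np.float64(160.26403605815946), np.float64(-5.568017552158977))
```

To row units: 19 cm is 0.38, -1.8 cm is -0.036, -5.6 degrees is -0.0467.

Request:
move_arm:
  plan: "-0.01 0.006 0.06 0 0 -0.0083 8.5;-0.02 0.012 0.12 0 0 -0.0208 8.5;-0.036 0.02 0.18 0 0 -0.0333 8.5;-0.052 0.026 0.24 0 0 -0.0467 8.5;-0.052 0.026 0.3 0 0 -0.0467 8.5;-0.052 0.026 0.35 0 0 -0.0467 8.5;-0.052 0.026 0.38 0 0 -0.0467 8.5;-0.052 0.026 0.38 0 0 -0.0467 8.5"

```text
clock: 9.02
tool_pos: [0.5474, 0.3082, 0.0879]
tcp_rot: [-0.393, -3.11, 0.006]
contact_force: [-0.6, 0.1, 0.7]
width: 0.0851
gripper_force: 0.0
```

```bash
python3 - <<'E'
from h import *
import pickle
s=read_state();print(s["clock"],togo(s,[.5493,.3122,.03],180-14.17))
c=capture("wrist")
b=[(x,q) for x,q in blobs(masks(c)["black"],60) if 150<x[0]<400 and x[1]<300];print(b)
for z in(.036,.03): print(onz(c,*b[0][0],z,True))
E
```

```text
9.0167 (array([-0.12,  0.46,  5.79]), np.float64(165.6093936771426), np.float64(-0.22060632285740667))
[(array([284.95755627, 234.96141479]), array([ 267,  192,   38,   87, 3110], dtype=int32))]
[0.54399309 0.31324774 0.036     ]
[0.54617652 0.31281978 0.03      ]
```

To row units: 5.7 cm is 0.114, 5.4 cm is 0.108.

Request:
move_arm:
  plan: "0 0.004 0.04 0 0 0 8.5;0 0.004 0.08 0 0 0 8.5;0 0.004 0.108 0 0 0 8.5;0 0.004 0.114 0 0 0 8.5;0 0.004 0.114 0 0 0 8.5;0 0.004 0.114 0 0 0 1.5;0 0.004 0.114 0 0 0 1.5;0 0.004 0.114 0 0 0 1.5"

```text
clock: 9.73
tool_pos: [0.5517, 0.3124, 0.037]
tcp_rot: [0.391, 3.115, 0.002]
contact_force: [-0.3, -0.1, -0.6]
width: 0.051
gripper_force: 0.0
```

To row units: -4 cm is -0.08, -2.5 cm is -0.05.

Request:
move_arm:
  plan: "0 0 0 0 0 0 1.5;0 0 0 0 0 0 1.5;0 0 0 0 0 0 1.5;0 0 0 0 0 0 1.5;0 0 -0.02 0 0 0 1.5;0 0 -0.05 0 0 0 1.5;0 0 -0.08 0 0 0 1.5;0 0 -0.08 0 0 0 1.5"

```text
clock: 10.4
tool_pos: [0.553, 0.3131, 0.0801]
tcp_rot: [0.391, 3.111, 0.006]
contact_force: [2.0, 0.2, -2.5]
width: 0.0206
gripper_force: 60.7
```

To row units: -12 cm is -0.24, -11.5 cm is -0.23.

Request:
move_arm:
  plan: "0 0 -0.04 0 0 0 1.5;0 0 -0.09 0 0 0 1.5;0 0 -0.14 0 0 0 1.5;0 0 -0.19 0 0 0 1.5;0 0 -0.23 0 0 0 1.5;0 0 -0.24 0 0 0 1.5;0 0 -0.24 0 0 0 1.5;0 0 -0.24 0 0 0 1.5"

```text
clock: 11.07
tool_pos: [0.5502, 0.3118, 0.1945]
tcp_rot: [-0.391, -3.116, 0.001]
contact_force: [-0.8, 0.5, -3.9]
width: 0.0206
gripper_force: 60.7
```

```bash
python3 - <<'E'
from h import *
import pickle
s=read_state();print(s["clock"],s["tool_pos"],s["contact_force"],s["width"])
c=capture("wrist");save(c,"w3.png",(140,100,440,400),2);pickle.dump((c,s),open("w3.pkl","wb"))
E
```

```text
11.0667 [0.55016506 0.31183332 0.19446046] [-0.80455261  0.4534474  -3.88235165] 0.020618527225433354
```

View pics/w3.png

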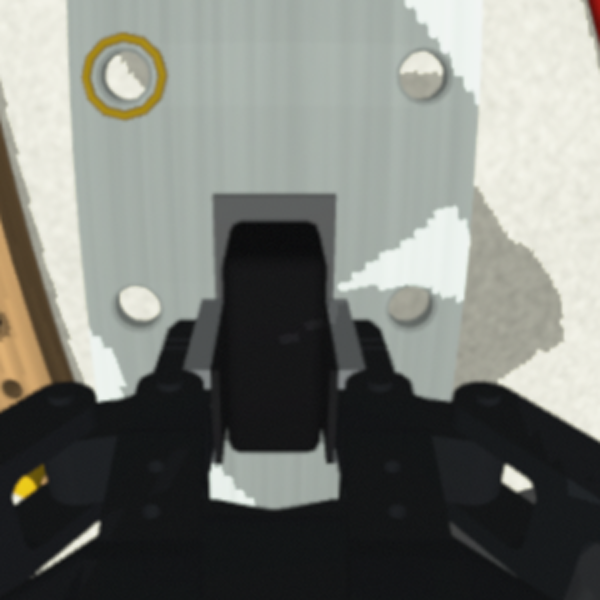

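The cover is held by its handle. Ring at native (202.5,138), plain holes at (351,137.5), (209,252.5) and (344.5,252.5).

```bash
python3 - <<'E'
from h import *
import pickle
from scipy.optimize import brentq
c,s=pickle.load(open("w3.pkl","rb"))
px=np.array([(125,76),(422,75),(138,303),(409,304)])/2+[140,100]
Q=lambda z:np.array([onz(c,u,v,z,True)[:2] for u,v in px])
sc=lambda z:(np.linalg.norm(Q(z)[0]-Q(z)[3])+np.linalg.norm(Q(z)[1]-Q(z)[2]))/2-np.hypot(.06,.072)
z=brentq(sc,.1,.22);a,T,r=fit2d(L6[:4],Q(z))
print("plate top z",z,"TCP-z",s["tool_pos"][2]-z,"yaw",np.degrees(a),T,np.round(r*1e3,1))
z2=s["tool_pos"][2]-.024
a,T,r=fit2d(L6[:4],Q(z2));print(np.degrees(a),T,r*1e3)
print("tool",s["tool_pos"][:2],togo(s,[0,0,0])[1]-180)
M=toolaxes(s);print("cover in tool cm",100*(M.T@(np.r_[T,0]-np.r_[s["tool_pos"][:2],0])))
E
```

```text
plate top z 0.1622695251502559 TCP-z 0.03219093771102996 yaw -14.309034399814625 [0.54827122 0.31182136] [0.3 0.1 0.3 0.1]
-14.309034399814607 [0.54630269 0.31233449] [2.50218612 2.34828697 2.57524932 2.4030625 ]
tool [0.55016506 0.31183332] -14.318038532902932
cover in tool cm [ 3.86633168e-01 -4.69570539e-02  3.14027602e-04]
```

To row units: -18.5 cm is -0.37, -5.6 cm is -0.112.

Request:
move_arm:
  plan: "-0.008 -0.024 0 0 0 0 1.5;-0.02 -0.066 0 0 0 0 1.5;-0.034 -0.114 0 0 0 0 1.5;-0.048 -0.162 0 0 0 0 1.5;-0.064 -0.214 0 0 0 0 1.5;-0.08 -0.266 0 0 0 0 1.5;-0.096 -0.318 0 0 0 0 1.5;-0.112 -0.37 0 0 0 0 1.5"

```text
clock: 11.78
tool_pos: [0.5579, 0.1169, 0.1932]
tcp_rot: [-0.391, -3.114, 0.002]
contact_force: [-0.1, 0.1, -3.2]
width: 0.0205
gripper_force: 60.5
```

To row units: -18.5 cm is -0.37, -17.3 cm is -0.346, -12.4 degrees is -0.1033.

Request:
move_arm:
  plan: "-0.016 -0.052 0 0 0 -0.0167 1.5;-0.032 -0.104 0 0 0 -0.0333 1.5;-0.048 -0.156 0 0 0 -0.05 1.5;-0.062 -0.206 0 0 0 -0.0667 1.5;-0.078 -0.256 0 0 0 -0.0833 1.5;-0.092 -0.306 0 0 0 -0.1033 1.5;-0.104 -0.346 0 0 0 -0.1033 1.5;-0.112 -0.37 0 0 0 -0.1033 1.5"

```text
clock: 12.45
tool_pos: [0.5663, -0.0767, 0.1934]
tcp_rot: [-0.056, -3.138, 0.0]
contact_force: [0.7, 0.9, -4.0]
width: 0.0206
gripper_force: 60.5
```

Request:
move_arm:
  plan: "0 0 0.02 0 0 0 1.5;0 0 0.05 0 0 0 1.5;0 0 0.08 0 0 0 1.5;0 0 0.11 0 0 0 1.5;0 0 0.13 0 0 0 1.5;0 0 0.14 0 0 0 1.5;0 0 0.14 0 0 0 1.5;0 0 0.14 0 0 0 1.5"

```text
clock: 13.12
tool_pos: [0.5676, -0.0739, 0.1252]
tcp_rot: [-0.052, -3.141, -0.0]
contact_force: [0.2, 0.4, -3.6]
width: 0.0206
gripper_force: 60.6
```

```bash
python3 - <<'E'
from h import *
s=read_state();print(s["clock"],s["tool_pos"],togo(s,[.5678,-.0743,.08],178.06),s["contact_force"],s["width"])
c=capture("wrist")
import pickle;pickle.dump((c,s),open("w4.pkl","wb"))
E
```

```text
13.1167 [ 0.56759802 -0.07385932  0.12516138] (array([-0.02, -0.04,  4.52]), np.float64(178.1030043137509), np.float64(0.04300431375088465)) [ 0.1818331   0.40714974 -3.63966559] 0.020578509272959664
```

To row units: 4.4 cm is 0.088, 4.3 cm is 0.086.

Request:
move_arm:
  plan: "0 0 0.02 0 0 0 1.5;0 0 0.04 0 0 0 1.5;0 0 0.06 0 0 0 1.5;0 0 0.074 0 0 0 1.5;0 0 0.082 0 0 0 1.5;0 0 0.086 0 0 0 1.5;0 0 0.088 0 0 0 1.5;0 0 0.088 0 0 0 1.5"

```text
clock: 13.83
tool_pos: [0.5677, -0.0742, 0.0812]
tcp_rot: [0.053, 3.141, 0.0]
contact_force: [0.5, 0.6, -3.5]
width: 0.0209
gripper_force: 60.6
```

To row units: 0.2 cm is 0.004, 0.15 cm is 0.003.

Request:
move_arm:
  plan: "0 0 0.001 0 0 0 1.5;0 0 0.002 0 0 0 1.5;0 0 0.003 0 0 0 1.5;0 0 0.004 0 0 0 1.5;0 0 0.004 0 0 0 1.5;0 0 0.004 0 0 0 1.5;0 0 0.004 0 0 0 1.5;0 0 0.004 0 0 0 1.5"

```text
clock: 14.5
tool_pos: [0.5676, -0.0742, 0.0793]
tcp_rot: [0.053, 3.141, -0.0]
contact_force: [-0.4, -0.2, -2.6]
width: 0.0205
gripper_force: 60.6
```

To row units: 0.2 cm is 0.004, 0.15 cm is 0.003.

Request:
move_arm:
  plan: "0 0 0.001 0 0 0 1.5;0 0 0.002 0 0 0 1.5;0 0 0.003 0 0 0 1.5;0 0 0.004 0 0 0 1.5;0 0 0.004 0 0 0 1.5;0 0 0.004 0 0 0 1.5;0 0 0.004 0 0 0 1.5;0 0 0.004 0 0 0 1.5"

```text
clock: 15.17
tool_pos: [0.5682, -0.0743, 0.0781]
tcp_rot: [0.053, 3.14, -0.0]
contact_force: [-2.3, -0.3, 3.5]
width: 0.0208
gripper_force: 61.5
```

Contact: the force went from -3.5 to +3.5 N. I release, rise and look.

To row units: -11 cm is -0.22, -8 cm is -0.16.

Request:
move_arm:
  plan: "0 0 -0.002 0 0 0 1.5;0 0 -0.002 0 0 0 4;0 0 -0.002 0 0 0 6;0 0 -0.002 0 0 0 6;0 0 -0.04 0 0 0 6;0 0 -0.1 0 0 0 6;0 0 -0.16 0 0 0 7;0 0 -0.22 0 0 0 7"

```text
clock: 15.83
tool_pos: [0.5672, -0.0741, 0.188]
tcp_rot: [-0.053, -3.14, -0.0]
contact_force: [0.6, 0.1, 1.1]
width: 0.0701
gripper_force: 0.0
```

To row units: -8.5 cm is -0.17, -7.5 cm is -0.15.

Request:
move_arm:
  plan: "0.04 0 -0.04 0 0 0 8.5;0.08 0 -0.08 0 0 0 8.5;0.12 0 -0.12 0 0 0 8.5;0.14 0 -0.15 0 0 0 8.5;0.14 0 -0.17 0 0 0 8.5;0.14 0 -0.17 0 0 0 8.5;0.14 0 -0.17 0 0 0 8.5;0.14 0 -0.17 0 0 0 8.5"

```text
clock: 16.5
tool_pos: [0.4977, -0.0718, 0.2709]
tcp_rot: [-0.052, -3.139, -0.001]
contact_force: [0.0, 1.0, -0.2]
width: 0.0849
gripper_force: 0.0
```

```bash
python3 - <<'E'
from h import *
import pickle
s=read_state();print(s["clock"],s["tool_pos"],togo(s,[0,0,0])[1])
c=capture("wrist");save(c,"w5.png",k=1.4);pickle.dump((c,s),open("w5.pkl","wb"))
E
```

```text
16.5 [ 0.49771859 -0.07176506  0.27086766] 178.084681905622
```

View pics/w5.png

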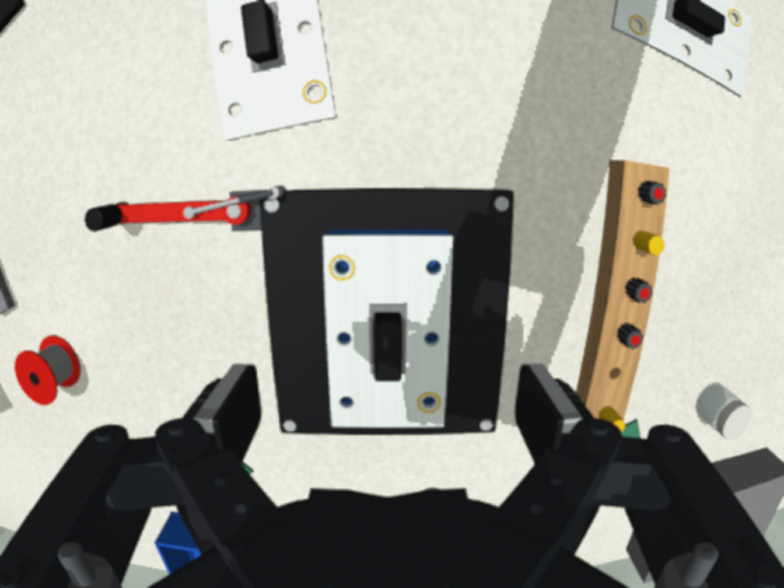

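The cover lies on the housing, with its holes over blue and rings matching at native (244,191) and (306,287). The leg is fully out. Next I go above the rack.

To row units: 23 cm is 0.46, 22 cm is 0.44, 1.8 degrees is 0.015.

Request:
move_arm:
  plan: "0 0.05 0 0 0 0 8.5;0 0.11 0 0 0 0 8.5;0 0.18 0 0 0 0.0042 8.5;0 0.25 0 0 0 0.0083 8.5;0 0.32 0 0 0 0.015 8.5;0 0.39 0 0 0 0.015 8.5;0 0.44 0 0 0 0.015 8.5;0 0.46 0 0 0 0.015 8.5"

```text
clock: 17.22
tool_pos: [0.5048, 0.161, 0.2704]
tcp_rot: [-0.096, -3.137, -0.001]
contact_force: [0.2, -0.9, -0.6]
width: 0.0851
gripper_force: 0.0
```

```bash
python3 - <<'E'
from h import *
import pickle
c,s=pickle.load(open("w5.pkl","rb"))
px=np.array([(342,267),(433,267),(344,338),(431,338),(346,402),(428,402)])/1.4
Q=[onz(c,u,v,.048,True)[:2] for u,v in px]; a,T,r=fit2d(L6,Q);print("cover yaw",np.degrees(a),T,np.round(r*1e3,1),"scale",np.linalg.norm(Q[0]-Q[5])/.13994)
R=r2(-a); print("minus fixture, mm in its axes",R@(T-[.56596,-.07473])*1e3)
s=read_state();print(s["clock"],s["tool_pos"],togo(s,[0,0,0])[1])
c=capture("wrist");save(c,"w6.png",k=1.4);pickle.dump((c,s),open("w6.pkl","wb"))
print([(np.round(x,1),q[:5]) for x,q in blobs(masks(c)["yel"],15)]);print([(np.round(x,1),q[4]) for x,q in blobs(masks(c)["red"],10)])
E
```

```text
cover yaw -2.0410859937588604 [ 0.56565877 -0.07452383] [0.3 0.3 0.4 0.4 0.4 0.4] scale 0.9980648744474806
minus fixture, mm in its axes [-0.30838407  0.1953072 ]
17.2167 [0.5048064  0.16099797 0.27043878] 176.48595974475936
[(array([273.6,   2.6]), array([266,   0,  16,   5,  20], dtype=int32)), (array([271. , 170.2]), array([262, 160,  19,  21, 299], dtype=int32)), (array([128. , 282.1]), array([123, 281,  12,   5,  15], dtype=int32)), (array([270.2, 308.8]), array([263, 297,  16,  24, 305], dtype=int32)), (array([320.5, 339.1]), array([319, 336,   4,   7,  17], dtype=int32)), (array([114.2, 392.3]), array([  88,  365,   53,   55, 1744], dtype=int32))]
[(array([271.4, 129. ]), np.int32(76)), (array([511.4, 163.8]), np.int32(777)), (array([ 18.6, 169.5]), np.int32(271)), (array([270.6, 210.2]), np.int32(72)), (array([270.3, 247.4]), np.int32(66)), (array([141.5, 393.8]), np.int32(18))]
```

View pics/w6.png

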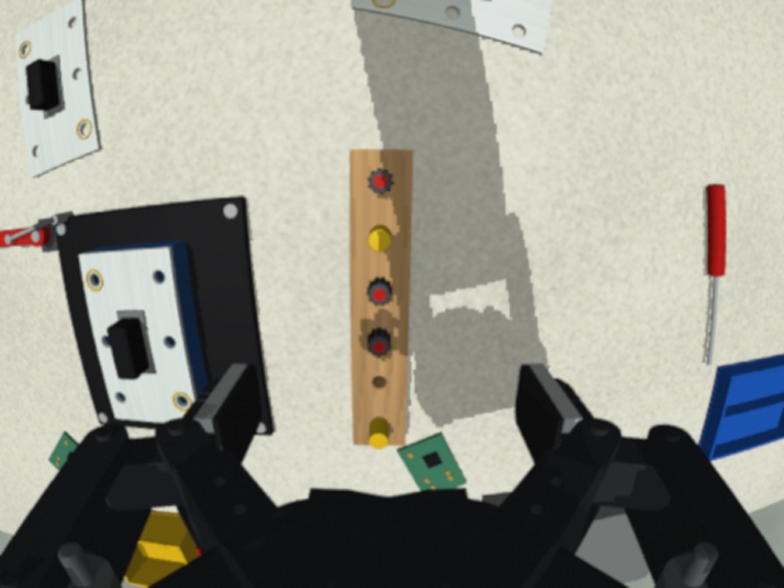

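The rack is directly below. From near to far at native column ~271: screw (row 129), pin (170), screw (210), screw (247), empty hole (273), pin (309).

```bash
python3 - <<'E'
from h import *
import pickle
c,s=pickle.load(open("w6.pkl","rb"))
Q=[onz(c,*p,.052,True)[:2] for p in [(271.4,129.),(270.6,210.2),(270.3,247.4)]]+[onz(c,*dark(c,379/1.4,382/1.4,4),.03,True)[:2]]
print(np.round(Q,4)); P=np.array([(0,0),(.088,0),(.132,0),(.176,0)])
a,T,r=fit2d(P,Q);print("rack yaw",np.degrees(a),r*1e3)
H=[r2(a)@[.044*i,0]+T for i in range(6)];print(np.round(H,4))
print("empty tri check", H[4])
np.save("rack.npy",np.r_[np.array(H),[[np.degrees(a),0]]])
st=read_state();print(togo(st,[*H[1],.054],180+np.degrees(a)))
E
```

```text
[[0.445  0.1586]
 [0.5331 0.152 ]
 [0.5772 0.1487]
 [0.6199 0.1442]]
rack yaw -4.626240319451076 [0.28196533 0.3780039  0.70202154 0.84020961]
[[0.4451 0.1589]
 [0.489  0.1553]
 [0.5328 0.1518]
 [0.5767 0.1482]
 [0.6206 0.1447]
 [0.6644 0.1411]]
empty tri check [0.62055202 0.14467735]
(array([ 1.49, -0.67, 21.66]), np.float64(176.50224853535227), np.float64(1.1284888548033507))
```

To row units: 21.6 cm is 0.432, 21 cm is 0.42, 1.1 degrees is 0.0092.

Request:
move_arm:
  plan: "0.01 -0.006 0.07 0 0 0.0042 8.5;0.02 -0.01 0.14 0 0 0.0092 8.5;0.03 -0.014 0.21 0 0 0.0092 8.5;0.03 -0.014 0.28 0 0 0.0092 8.5;0.03 -0.014 0.34 0 0 0.0092 8.5;0.03 -0.014 0.39 0 0 0.0092 6;0.03 -0.014 0.42 0 0 0.0092 4.5;0.03 -0.014 0.432 0 0 0.0092 4"

```text
clock: 17.93
tool_pos: [0.4873, 0.1504, 0.0521]
tcp_rot: [-0.134, -3.132, 0.003]
contact_force: [0.0, -0.3, 0.1]
width: 0.0514
gripper_force: 0.0
```

Request:
move_arm:
  plan: "0 0 0 0 0 0 4;0 0 0 0 0 0 3;0 0 0 0 0 0 1;0 0 0 0 0 0 1;0 0 0 0 0 0 1;0 0 0 0 0 0 1;0 0 0 0 0 0 1;0 0 0 0 0 0 1"

```text
clock: 18.6
tool_pos: [0.492, 0.1534, 0.0588]
tcp_rot: [0.132, 3.134, 0.006]
contact_force: [1.0, 4.6, 1.0]
width: 0.0159
gripper_force: 58.3
```

To row units: -8.5 cm is -0.17, -8 cm is -0.16.

Request:
move_arm:
  plan: "0 0 -0.01 0 0 0 1;0 0 -0.04 0 0 0 1;0 0 -0.08 0 0 0 1;0 0 -0.12 0 0 0 1;0 0 -0.16 0 0 0 1;0 0 -0.17 0 0 0 1;0 0 -0.17 0 0 0 1;0 0 -0.17 0 0 0 1"

```text
clock: 19.27
tool_pos: [0.4901, 0.1519, 0.1415]
tcp_rot: [0.132, 3.138, 0.0]
contact_force: [-0.0, -0.7, -0.8]
width: 0.0159
gripper_force: 58.7
```

```bash
python3 - <<'E'
from h import *
import pickle
s=read_state();print(s["clock"],s["tool_pos"],togo(s,[0,0,0])[1],s["contact_force"],s["width"])
c=capture("wrist");save(c,"w7.png",(190,200,370,360),4);pickle.dump((c,s),open("w7.pkl","wb"))
print([(np.round(x,1),q[:5]) for x,q in blobs(masks(c)["yel"],15)])
print(proj.__name__); M=toolaxes(s)
E
```

```text
19.2667 [0.49006321 0.15194665 0.14150617] 175.18341598523978 [-0.02986617 -0.72016889 -0.77342181] 0.01587098765884286
[(array([276.8, 271.2]), array([ 258,  241,   39,   60, 1948], dtype=int32)), (array([ 11.4, 252.4]), array([  4, 244,  13,  19,  47], dtype=int32))]
proj
```

View pics/w7.png

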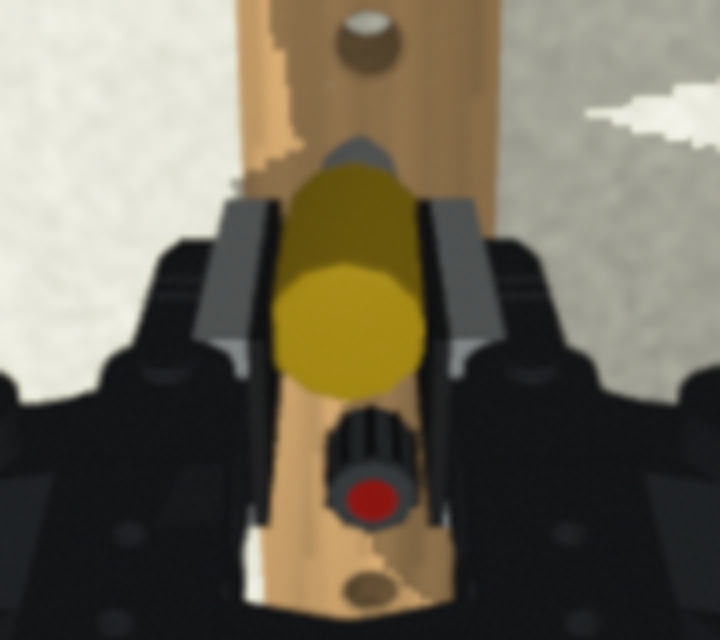

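The pin is held upright, its top disc at native (277,283). The vacated hole 1 shows at crop (368,42).

```bash
python3 - <<'E'
from h import *
import pickle
c,s=pickle.load(open("w7.pkl","rb"));M=toolaxes(s)
for dz in(.001,-.005):
    X=onz(c,277.25,282.75,s["tool_pos"][2]+dz,True);e=[onz(c,x,281.5,s["tool_pos"][2]+dz,True) for x in(190+272/4,190+426/4)]
    print(dz,"pin in tool mm",np.round(1e3*(M.T@(X-s["tool_pos"])),1),"diam",np.linalg.norm(e[0]-e[1])*1e3, np.linalg.norm(ray(c,277,282,True)[0]-X))
for p in [(368,45),(369,590)]: print(onz(c,190+p[0]/4,200+p[1]/4,.03,True))
a=np.radians(-2);T=np.array([.5658,-.0746])
for L in((-.06,-.036),(.06,.036)): print(L, r2(a)@L+T)
E
```

```text
0.001 pin in tool mm [ 2.2 -0.1 -1. ] diam 16.56874291234205 0.14123155959679184
-0.005 pin in tool mm [-1.2 -0.1  5. ] diam 17.37474706479877 0.1481019192912597
[0.48948095 0.15554154 0.03      ]
[0.62088533 0.14560103 0.03      ]
(-0.06, -0.036) [ 0.50458017 -0.1084841 ]
(0.06, 0.036) [ 0.62701983 -0.0407159 ]
```

To row units: -25.8 cm is -0.516, -24.8 cm is -0.496, -2.8 degrees is -0.0233.

Request:
move_arm:
  plan: "-0.008 -0.05 0 0 0 0 1;-0.018 -0.12 0 0 0 -0.0042 1;-0.03 -0.2 0 0 0 -0.0083 1;-0.042 -0.28 0 0 0 -0.0125 1;-0.054 -0.36 0 0 0 -0.0167 1;-0.066 -0.44 0 0 0 -0.0233 1;-0.074 -0.496 0 0 0 -0.0233 1;-0.078 -0.516 0 0 0 -0.0233 1"

```text
clock: 19.98
tool_pos: [0.5062, -0.1117, 0.1397]
tcp_rot: [-0.061, -3.138, 0.0]
contact_force: [-0.8, -0.3, -2.0]
width: 0.0159
gripper_force: 58.7
```

To row units: 3.3 cm is 0.066, 2.8 cm is 0.056.

Request:
move_arm:
  plan: "0 0 0.02 0 0 0 1;0 0 0.04 0 0 0 1;0 0 0.056 0 0 0 1;0 0 0.066 0 0 0 1;0 0 0.066 0 0 0 1;0 0 0.066 0 0 0 1;0 0 0.066 0 0 0 1;0 0 0.066 0 0 0 1"

```text
clock: 20.65
tool_pos: [0.5076, -0.1081, 0.109]
tcp_rot: [0.054, 3.14, -0.001]
contact_force: [-0.2, -0.6, -0.7]
width: 0.0161
gripper_force: 58.7
```

```bash
python3 - <<'E'
from h import *
import pickle
s=read_state();print(s["clock"],s["tool_pos"],togo(s,[.5069,-.1086,.077],178),s["contact_force"])
c=capture("wrist");save(c,"w8.png",(190,200,370,360),4);pickle.dump((c,s),open("w8.pkl","wb"))
E
```

```text
20.65 [ 0.50764192 -0.10807756  0.10896201] (array([ 0.08, -0.05,  3.2 ]), np.float64(178.02404819588108), np.float64(0.024048195881078982)) [-0.18895403 -0.59941864 -0.74191416]
```

View pics/w8.png

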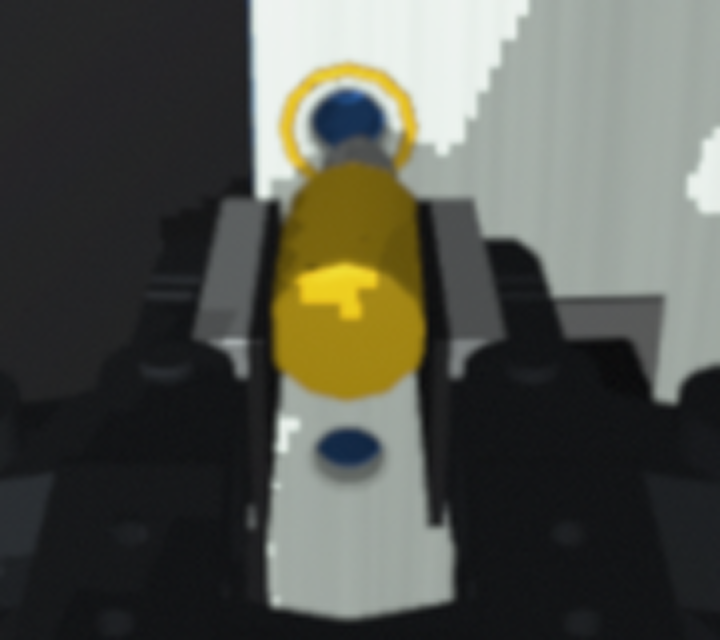

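The pin is just above the yellow-ringed hole, with the ring centre at native (277,230).

```bash
python3 - <<'E'
from h import *
import pickle
c,s=pickle.load(open("w8.pkl","rb"));M=toolaxes(s)
h=cv2.cvtColor(c["frame"],cv2.COLOR_RGB2HSV).astype(int);ym=(h[...,0]>18)&(h[...,0]<34)&(h[...,1]>110)&(h[...,2]>70)
ys,xs=np.nonzero(ym[214:243,258:297]); k=ys<26; (u,v),ax,_=cv2.fitEllipse(np.c_[xs[k]+258,ys[k]+214].astype(np.float32));print(u,v,ax)
for p in((u,v),(277,230)):
    X=onz(c,*p,.048,True);print(X,"hole in tool mm",1e3*(M.T@(X-s["tool_pos"])))
X=onz(c,190+348/4,200+331/4,s["tool_pos"][2]+.001,True);print("pin",1e3*(M.T@(X-s["tool_pos"])))
X=onz(c,190+348/4,200+455/4,.048,True);print("next hole",X)
E
```

```text
276.6163635253906 231.4844207763672 (28.975872039794922, 31.063610076904297)
[ 0.50446653 -0.10845171  0.048     ] hole in tool mm [ 3.23648246 -0.46032864 60.9582077 ]
[ 0.50351732 -0.10818656  0.048     ] hole in tool mm [ 4.19426267 -0.22806463 60.95692753]
pin [ 2.26303346 -0.22434801 -1.00273277]
next hole [ 0.56445154 -0.11026469  0.048     ]
```

To row units: 2 cm is 0.04, 1.9 cm is 0.038.

Request:
move_arm:
  plan: "0.002 0 0 0 0 0 1;0.002 0 0.01 0 0 0 1;0.002 0 0.02 0 0 0 1;0.002 0 0.028 0 0 0 1;0.002 0 0.034 0 0 0 1;0.002 0 0.038 0 0 0 1;0.002 0 0.04 0 0 0 1;0.002 0 0.04 0 0 0 1"

```text
clock: 21.37
tool_pos: [0.506, -0.1084, 0.088]
tcp_rot: [-0.055, -3.14, 0.0]
contact_force: [-0.6, -0.2, -0.1]
width: 0.0156
gripper_force: 58.7
```

To row units: 1 cm is 0.02, 0.9 cm is 0.018.

Request:
move_arm:
  plan: "0 0 0.004 0 0 0 1;0 0 0.008 0 0 0 1;0 0 0.012 0 0 0 1;0 0 0.016 0 0 0 1;0 0 0.018 0 0 0 1;0 0 0.02 0 0 0 1;0 0 0.02 0 0 0 1;0 0 0.02 0 0 0 1"

```text
clock: 22.03
tool_pos: [0.5064, -0.109, 0.0783]
tcp_rot: [0.055, 3.14, -0.002]
contact_force: [1.3, -5.4, -1.0]
width: 0.0159
gripper_force: 58.4
```

To row units: 0.25 cm is 0.005, -0.05 cm is -0.001.

Request:
move_arm:
  plan: "0 -0.001 0 0 0 0 1;0 -0.001 0.001 0 0 0 1;0 -0.001 0.002 0 0 0 1;0 -0.001 0.003 0 0 0 1;0 -0.001 0.004 0 0 0 1;0 -0.001 0.005 0 0 0 1;0 -0.001 0.005 0 0 0 1;0 -0.001 0.005 0 0 0 1"

```text
clock: 22.7
tool_pos: [0.5065, -0.109, 0.0764]
tcp_rot: [0.055, 3.14, -0.001]
contact_force: [0.2, -5.7, 3.7]
width: 0.0153
gripper_force: 58.9
```

To row units: 0.2 cm is 0.004, 0.15 cm is 0.003.

Request:
move_arm:
  plan: "0 -0.001 0.001 0 0 0 1;0 -0.001 0.002 0 0 0 1;0 -0.001 0.003 0 0 0 1;0 -0.001 0.004 0 0 0 1;0 -0.001 0.004 0 0 0 1;0 -0.001 0.004 0 0 0 1;0 -0.001 0.004 0 0 0 1;0 -0.001 0.004 0 0 0 1"

```text
clock: 23.37
tool_pos: [0.507, -0.1092, 0.0761]
tcp_rot: [0.055, 3.14, 0.001]
contact_force: [-3.3, -2.1, 14.8]
width: 0.0159
gripper_force: 60.0
```

To row units: -12 cm is -0.24, -9 cm is -0.18.

Request:
move_arm:
  plan: "0 0 -0.004 0 0 0 1;0 0 -0.004 0 0 0 4;0 0 -0.004 0 0 0 4;0 0 -0.004 0 0 0 4;0 0 -0.06 0 0 0 4;0 0 -0.12 0 0 0 4;0 0 -0.18 0 0 0 6;0 0 -0.24 0 0 0 8.5"

```text
clock: 24.03
tool_pos: [0.5052, -0.1085, 0.1938]
tcp_rot: [-0.055, -3.139, -0.003]
contact_force: [1.5, -0.5, -0.8]
width: 0.063
gripper_force: 0.0
```

To row units: 25.6 cm is 0.512, 1.5 cm is 0.03, 1.5 degrees is 0.0125.

Request:
move_arm:
  plan: "-0.02 0.03 -0.02 0 0 0.0042 8.5;-0.06 0.1 -0.04 0 0 0.0083 8.5;-0.1 0.17 -0.06 0 0 0.0125 8.5;-0.144 0.244 -0.06 0 0 0.0192 8.5;-0.188 0.32 -0.06 0 0 0.0192 8.5;-0.232 0.396 -0.06 0 0 0.0192 8.5;-0.27 0.464 -0.06 0 0 0.0192 8.5;-0.298 0.512 -0.06 0 0 0.0192 8.5"

```text
clock: 24.7
tool_pos: [0.6642, 0.1448, 0.2223]
tcp_rot: [-0.115, -3.137, -0.002]
contact_force: [0.2, 0.2, 0.1]
width: 0.0847
gripper_force: 0.0
```

Request:
move_arm:
  plan: "0 0 0 0 0 0 8.5;0 0 0 0 0 0 8.5;0 0 0 0 0 0 8.5;0 0 0 0 0 0 8.5;0 0 0 0 0 0 8.5;0 0 0 0 0 0 8.5;0 0 0 0 0 0 8.5;0 0 0 0 0 0 8.5"

```text
clock: 25.37
tool_pos: [0.6639, 0.1407, 0.2241]
tcp_rot: [0.12, 3.139, 0.0]
contact_force: [-0.2, -0.0, 1.0]
width: 0.0851
gripper_force: 0.0
```

```bash
python3 - <<'E'
from h import *
import pickle
s=read_state();print(s["clock"],s["tool_pos"],togo(s,[.6648,.1423,.0565],175.7))
c=capture("wrist");t=capture("top");pickle.dump((c,t,capture("scene"),s),open("w9.pkl","wb"))
save(c,"w9.png",k=1.4)
print([(np.round(x,1),q[:5]) for x,q in blobs(masks(c)["yel"],15)]);
for b,q in blobs(masks(c)["red"],10): print(np.round(b,1),q[4],onz(c,*b,.052,True))
E
```

```text
25.3667 [0.66393101 0.14069624 0.22407738] (array([-0.07,  0.17, 16.76]), np.float64(175.6348908603578), np.float64(-0.0651091396421748))
[(array([31.1, 71.4]), array([ 17,  62,  29,  20, 435], dtype=int32)), (array([ 99.8, 172.2]), array([ 92, 164,  16,  19,  60], dtype=int32)), (array([279. , 193.5]), array([269, 181,  21,  25, 420], dtype=int32)), (array([307.5, 231.6]), array([306, 229,   4,   6,  17], dtype=int32)), (array([343.2, 254. ]), array([340, 249,   7,  11,  32], dtype=int32)), (array([ 45.6, 320.8]), array([ 32, 306,  33,  35, 461], dtype=int32)), (array([ 99.4, 310.1]), array([ 91, 308,  20,   5,  76], dtype=int32)), (array([112.8, 375.1]), array([ 99, 362,  26,  26, 440], dtype=int32))]
[540.3  48.1] 884 [0.5091698  0.45658042 0.052     ]
[279.   51.7] 100 [0.53268555 0.15223311 0.052     ]
[ 7.4 59.1] 162 [ 0.4732964  -0.16021425  0.052     ]
[279.   99.2] 102 [0.5766674 0.1488643 0.052    ]
[195.8 334. ] 1598 [0.8220538 0.0339349 0.052    ]
[129.6 375.9] 174 [ 0.90130853 -0.0807684   0.052     ]
```

View pics/w9.png

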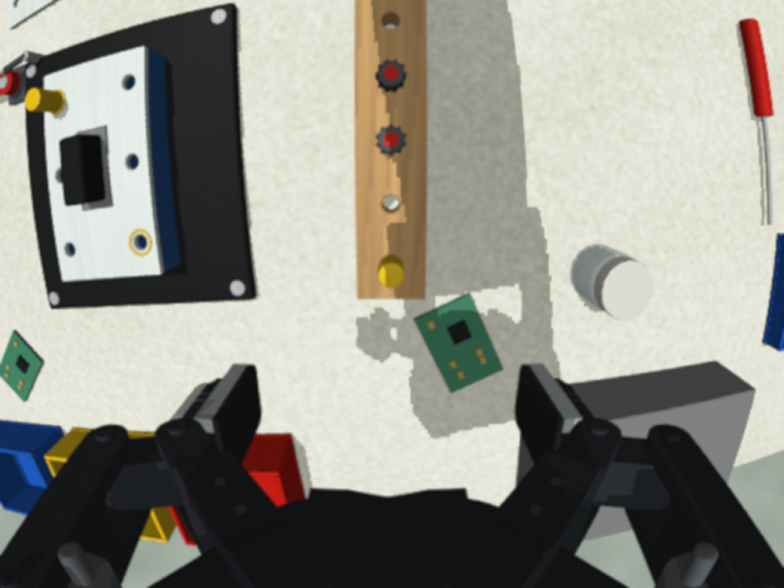

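The first pin stands fully in the cover's ringed hole. The second pin is at native (279,194) in the last rack hole. The board lies beside it but only 5 mm tall, below the fingertips.

To row units: 16.7 cm is 0.334, 0.15 cm is 0.003.

Request:
move_arm:
  plan: "-0.001 0.003 0.07 0 0 0 8.5;-0.001 0.003 0.14 0 0 0 8.5;-0.001 0.003 0.21 0 0 0 8.5;-0.001 0.003 0.27 0 0 0 7;-0.001 0.003 0.31 0 0 0 5;-0.001 0.003 0.33 0 0 0 4;-0.001 0.003 0.334 0 0 0 4;-0.001 0.003 0.334 0 0 0 4"

```text
clock: 26.18
tool_pos: [0.6648, 0.1427, 0.0569]
tcp_rot: [-0.118, -3.139, 0.0]
contact_force: [0.3, -0.4, 0.8]
width: 0.04
gripper_force: 0.0
```

Request:
move_arm:
  plan: "0 0 0 0 0 0 3;0 0 0 0 0 0 1;0 0 0 0 0 0 1;0 0 0 0 0 0 1;0 0 0 0 0 0 1;0 0 0 0 0 0 1;0 0 0 0 0 0 1;0 0 0 0 0 0 1"

```text
clock: 26.85
tool_pos: [0.6664, 0.143, 0.0596]
tcp_rot: [0.118, 3.135, 0.001]
contact_force: [-0.3, -0.2, 6.2]
width: 0.0158
gripper_force: 58.7
```

To row units: -8.5 cm is -0.17, -8 cm is -0.16.

Request:
move_arm:
  plan: "0 0 -0.01 0 0 0 1;0 0 -0.04 0 0 0 1;0 0 -0.08 0 0 0 1;0 0 -0.12 0 0 0 1;0 0 -0.16 0 0 0 1;0 0 -0.17 0 0 0 1;0 0 -0.17 0 0 0 1;0 0 -0.17 0 0 0 1"

```text
clock: 27.52
tool_pos: [0.6642, 0.1427, 0.1414]
tcp_rot: [-0.118, -3.139, 0.0]
contact_force: [0.8, 0.4, -0.5]
width: 0.0156
gripper_force: 58.6
```

```bash
cat >> h.py <<'E'
def held(c,s,dz=.001):
    """held round head: top disc centre in tool axes (mm), by the yellow mask's lower (near) end"""
    M=toolaxes(s); b=max([x for x in blobs(masks(c)["yel"],800) if 240<x[0][0]<320],key=lambda x:x[1][4]); st=b[1]
    return st, M
E
python3 - <<'E'
from h import *
import pickle
s=read_state();print(s["clock"],s["tool_pos"],togo(s,[0,0,0])[1],s["width"],s["contact_force"])
c=capture("wrist");st,M=held(c,s);print(st)
# disc is ~33 px tall, its foot is the mask's foot (pin1: mask 241..301, disc centre 282.75 => foot-18)
u=st[0]+st[2]/2-.5; v=st[1]+st[3]-18.2
X=onz(c,u,v,s["tool_pos"][2]+.001,True);print("pin in tool",1e3*(M.T@(X-s["tool_pos"])))
pickle.dump((c,s),open("w10.pkl","wb"))
E
```

```text
27.5167 [0.66423313 0.14268844 0.14138341] 175.68203543342094 0.01558826788504672 [ 0.80535256  0.44660071 -0.53999498]
[ 258  241   38   58 1839]
pin in tool [ 3.19187176 -0.4650845  -0.99787484]
```

To row units: -18.5 cm is -0.37, 1.8 cm is 0.036, -2.3 degrees is -0.0192.

Request:
move_arm:
  plan: "0.004 -0.03 0 0 0 0 1;0.01 -0.08 0 0 0 -0.0042 1;0.016 -0.14 0 0 0 -0.0083 1;0.022 -0.2 0 0 0 -0.0125 1;0.03 -0.26 0 0 0 -0.0192 1;0.036 -0.32 0 0 0 -0.0192 1;0.04 -0.356 0 0 0 -0.0192 1;0.042 -0.37 0 0 0 -0.0192 1"

```text
clock: 28.23
tool_pos: [0.628, -0.0433, 0.14]
tcp_rot: [-0.06, -3.138, 0.001]
contact_force: [0.2, -0.4, -1.7]
width: 0.0159
gripper_force: 58.7
```

To row units: 3.3 cm is 0.066, 2.8 cm is 0.056.

Request:
move_arm:
  plan: "0 0 0.02 0 0 0 1;0 0 0.04 0 0 0 1;0 0 0.056 0 0 0 1;0 0 0.066 0 0 0 1;0 0 0.066 0 0 0 1;0 0 0.066 0 0 0 1;0 0 0.066 0 0 0 1;0 0 0.066 0 0 0 1"

```text
clock: 28.9
tool_pos: [0.6303, -0.0399, 0.1095]
tcp_rot: [0.054, 3.14, -0.0]
contact_force: [0.8, -0.2, -1.0]
width: 0.0157
gripper_force: 58.7
```

```bash
python3 - <<'E'
from h import *
import pickle
s=read_state();print(s["clock"],s["tool_pos"],togo(s,[.6295,-.0405,.077],178),s["contact_force"])
c=capture("wrist");save(c,"w11.png",(190,200,370,360),4);pickle.dump((c,s),open("w11.pkl","wb"));M=toolaxes(s)
h=cv2.cvtColor(c["frame"],cv2.COLOR_RGB2HSV).astype(int);ym=(h[...,0]>18)&(h[...,0]<34)&(h[...,1]>110)&(h[...,2]>70)
ys,xs=np.nonzero(ym[210:243,255:300]); k=ys<30; (u,v),ax,_=cv2.fitEllipse(np.c_[xs[k]+255,ys[k]+210].astype(np.float32));print(u,v,ax)
X=onz(c,u,v,.048,True);print(X,"hole in tool mm",1e3*(M.T@(X-s["tool_pos"])))
E
```

```text
28.9 [ 0.63032054 -0.03985349  0.10950375] (array([ 0.08, -0.07,  3.25]), np.float64(178.01725257224595), np.float64(0.017252572245951114)) [ 0.7819033  -0.24022674 -1.02118024]
275.9522705078125 230.46875 (28.974958419799805, 31.031747817993164)
[ 0.62667571 -0.04062124  0.048     ] hole in tool mm [ 3.69241587 -0.88219625 61.49937386]
```

View pics/w11.png

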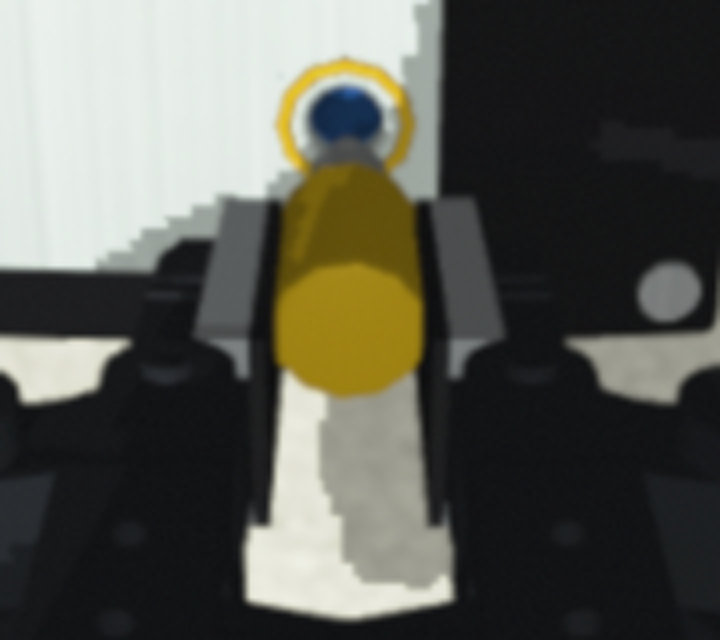

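The second pin is just above the other ringed hole. It needs about 1.2 mm in tool x and -0.5 mm in y.

To row units: 2 cm is 0.04, 0.12 cm is 0.0024.

Request:
move_arm:
  plan: "0.002 -0.001 0 0 0 0 1;0.0024 -0.001 0.01 0 0 0 1;0.0024 -0.001 0.02 0 0 0 1;0.0024 -0.001 0.028 0 0 0 1;0.0024 -0.001 0.034 0 0 0 1;0.0024 -0.001 0.038 0 0 0 1;0.0024 -0.001 0.04 0 0 0 1;0.0024 -0.001 0.04 0 0 0 1"

```text
clock: 29.62
tool_pos: [0.6283, -0.0406, 0.0883]
tcp_rot: [-0.055, -3.14, -0.0]
contact_force: [0.1, -0.3, -0.8]
width: 0.0157
gripper_force: 58.7
```

To row units: 1 cm is 0.02, 0.9 cm is 0.018.

Request:
move_arm:
  plan: "0 0 0.004 0 0 0 1;0 0 0.008 0 0 0 1;0 0 0.012 0 0 0 1;0 0 0.016 0 0 0 1;0 0 0.018 0 0 0 1;0 0 0.02 0 0 0 1;0 0 0.02 0 0 0 1;0 0 0.02 0 0 0 1"

```text
clock: 30.28
tool_pos: [0.6285, -0.0406, 0.0788]
tcp_rot: [-0.055, -3.141, -0.0]
contact_force: [-0.4, 0.3, -0.5]
width: 0.0155
gripper_force: 58.7
```

No side force. I press it home.

To row units: 0.45 cm is 0.009, 0.4 cm is 0.008.

Request:
move_arm:
  plan: "0 0 0.002 0 0 0 1;0 0 0.004 0 0 0 1;0 0 0.006 0 0 0 1;0 0 0.008 0 0 0 1;0 0 0.009 0 0 0 1;0 0 0.009 0 0 0 1;0 0 0.009 0 0 0 1;0 0 0.009 0 0 0 1"

```text
clock: 30.95
tool_pos: [0.6294, -0.0408, 0.0776]
tcp_rot: [0.055, 3.14, -0.001]
contact_force: [-6.0, -0.1, 13.4]
width: 0.016
gripper_force: 60.0
```

To row units: -6 cm is -0.12, -4 cm is -0.08.

Request:
move_arm:
  plan: "0 0 -0.006 0 0 0 1;0 0 -0.006 0 0 0 4;0 0 -0.006 0 0 0 4;0 0 -0.04 0 0 0 4;0 0 -0.08 0 0 0 4;0 0 -0.12 0 0 0 2;0 0 -0.12 0 0 0 0;0 0 -0.12 0 0 0 0"

```text
clock: 31.62
tool_pos: [0.6294, -0.0408, 0.1353]
tcp_rot: [0.055, 3.138, -0.001]
contact_force: [0.4, -1.0, 0.2]
width: 0.0041
gripper_force: 0.0
```

To row units: 1.8 cm is 0.036, 1.5 cm is 0.03.

Request:
move_arm:
  plan: "0.004 0 0 0 0 0 0;0.004 0 0 0 0 0 0;0.004 0 0 0 0 0 0;0.004 0 0.01 0 0 0 0;0.004 0 0.02 0 0 0 0;0.004 0 0.03 0 0 0 0;0.004 0 0.036 0 0 0 0;0.004 0 0.036 0 0 0 0"

```text
clock: 32.28
tool_pos: [0.6257, -0.0404, 0.1146]
tcp_rot: [-0.055, -3.139, -0.001]
contact_force: [0.8, 0.3, 0.3]
width: -0.0
gripper_force: 0.0
```

To row units: 0.8 cm is 0.016, 0.6 cm is 0.012.

Request:
move_arm:
  plan: "0 0 0.004 0 0 0 0;0 0 0.008 0 0 0 0;0 0 0.012 0 0 0 0;0 0 0.016 0 0 0 0;0 0 0.016 0 0 0 0;0 0 0.016 0 0 0 0;0 0 0.016 0 0 0 0;0 0 0.016 0 0 0 0"

```text
clock: 32.95
tool_pos: [0.6267, -0.0406, 0.1085]
tcp_rot: [0.055, 3.141, -0.0]
contact_force: [-0.4, 1.1, 0.4]
width: -0.0
gripper_force: 0.0
```

To row units: 1.2 cm is 0.024, 1 cm is 0.02.

Request:
move_arm:
  plan: "0 0 0.004 0 0 0 0;0 0 0.008 0 0 0 0;0 0 0.012 0 0 0 0;0 0 0.016 0 0 0 0;0 0 0.02 0 0 0 0;0 0 0.024 0 0 0 0;0 0 0.024 0 0 0 0;0 0 0.024 0 0 0 0"

```text
clock: 33.62
tool_pos: [0.6269, -0.0406, 0.0971]
tcp_rot: [0.055, 3.14, -0.0]
contact_force: [-1.0, 0.7, 4.0]
width: 0.0001
gripper_force: 2.1
```

To row units: -5 cm is -0.1, -2 cm is -0.04.

Request:
move_arm:
  plan: "0 0 0.002 0 0 0 0;0 0 0.004 0 0 0 0;0 0 0.006 0 0 0 0;0 0 0.006 0 0 0 0;0 0 0.006 0 0 0 0;0 0 0 0 0 0 0;0 0 -0.04 0 0 0 0;0 0 -0.1 0 0 0 2"

```text
clock: 34.28
tool_pos: [0.6237, -0.04, 0.1423]
tcp_rot: [-0.055, -3.133, -0.002]
contact_force: [-0.2, -0.4, 0.9]
width: 0.0112
gripper_force: 0.0
```

```bash
python3 - <<'E'
from h import *
s=read_state();print(s["clock"],s["tool_pos"],togo(s,[.5049,-.109,.115],178))
E
```

```text
34.2833 [ 0.62369692 -0.04004937  0.14226147] (array([11.61, -7.31,  2.81]), np.float64(177.9788367241602), np.float64(-0.021163275839796825))
```

To row units: 12 cm is 0.24, 11 cm is 0.22.

Request:
move_arm:
  plan: "0.04 -0.024 0 0 0 0 0;0.1 -0.06 0 0 0 0 0;0.16 -0.096 0 0 0 0 0;0.22 -0.132 0 0 0 0 0;0.24 -0.144 0 0 0 0 0;0.24 -0.144 0.03 0 0 0 0;0.24 -0.144 0.06 0 0 0 0;0.24 -0.144 0.076 0 0 0 0"

```text
clock: 34.95
tool_pos: [0.5032, -0.1081, 0.1065]
tcp_rot: [-0.056, -3.14, -0.001]
contact_force: [-0.7, 0.5, -0.1]
width: 0.0004
gripper_force: 0.0
```

To row units: 1.1 cm is 0.022, 1 cm is 0.02.

Request:
move_arm:
  plan: "0 0 0 0 0 0 0;0 0 0.006 0 0 0 0;0 0 0.012 0 0 0 0;0 0 0.018 0 0 0 0;0 0 0.02 0 0 0 0;0 0 0.022 0 0 0 0;0 0 0.022 0 0 0 0;0 0 0.022 0 0 0 0"

```text
clock: 35.62
tool_pos: [0.5043, -0.1083, 0.0975]
tcp_rot: [0.055, 3.141, -0.0]
contact_force: [0.1, -0.4, -1.4]
width: -0.0003
gripper_force: 0.0
```

To row units: 0.4 cm is 0.008, 0.3 cm is 0.006.

Request:
move_arm:
  plan: "0 0 0.002 0 0 0 0;0 0 0.004 0 0 0 0;0 0 0.006 0 0 0 0;0 0 0.008 0 0 0 0;0 0 0.008 0 0 0 0;0 0 0.008 0 0 0 0;0 0 0.008 0 0 0 0;0 0 0.008 0 0 0 0"

```text
clock: 36.28
tool_pos: [0.5058, -0.1091, 0.0969]
tcp_rot: [0.055, 3.138, -0.003]
contact_force: [-4.2, -0.0, 13.5]
width: -0.0002
gripper_force: 7.1
```

To row units: -10 cm is -0.2, 2.3 cm is 0.046, 1.6 degrees is 0.0133.

Request:
move_arm:
  plan: "0 0 -0.008 0 0 0 0;0 0 -0.04 0 0 0 2;0 0 -0.1 0 0 0 5;0 0 -0.16 0 0 0 8.5;0 0 -0.2 0 0 0 8.5;0.01 0.04 -0.2 0 0 0.0042 8.5;0.028 0.1 -0.2 0 0 0.0083 8.5;0.046 0.17 -0.2 0 0 0.0133 8.5"

```text
clock: 36.95
tool_pos: [0.4842, -0.0227, 0.1941]
tcp_rot: [0.104, 3.138, -0.001]
contact_force: [0.1, 0.7, -0.7]
width: 0.0832
gripper_force: 0.0
```

To row units: 18.2 cm is 0.364, 17 cm is 0.34, 0.7 degrees is 0.0058.

Request:
move_arm:
  plan: "0.02 0.07 0 0 0 0 8.5;0.04 0.14 0 0 0 0.0058 8.5;0.058 0.21 0 0 0 0.0058 8.5;0.076 0.28 0 0 0 0.0058 8.5;0.088 0.34 0 0 0 0.0058 8.5;0.088 0.364 0 0 0 0.0058 8.5;0.088 0.364 0 0 0 0.0058 8.5;0.088 0.364 0 0 0 0.0058 8.5"

```text
clock: 37.62
tool_pos: [0.4517, 0.1618, 0.1932]
tcp_rot: [-0.116, -3.139, 0.001]
contact_force: [-0.2, -0.2, 0.3]
width: 0.0852
gripper_force: 0.0
```

```bash
python3 - <<'E'
from h import *
s=read_state();print(s["clock"],s["tool_pos"],togo(s,[.4449,.1588,.051],175.7))
c=capture("wrist")
for b,q in blobs(masks(c)["red"],30,300): print(np.round(b,1),q[4],np.round(onz(c,*b,.052,True),4))
E
```

```text
37.6167 [0.45173772 0.1618044  0.19320812] (array([ 0.66, -0.34, 14.22]), np.float64(175.75195409643914), np.float64(0.051954096439146724))
[273.  195.4] 125 [0.4453 0.1586 0.052 ]
[  4.3 222.3] 106 [ 0.4503 -0.1523  0.052 ]
[273.4 287.6] 91 [0.5334 0.1521 0.052 ]
[273.5 325.5] 68 [0.5777 0.1486 0.052 ]
```

To row units: 14.2 cm is 0.284, -0.33 cm is -0.0066.

Request:
move_arm:
  plan: "0.008 -0.004 0.06 0 0 0 8.5;0.013 -0.0066 0.12 0 0 0 8.5;0.013 -0.0066 0.18 0 0 0 7;0.013 -0.0066 0.23 0 0 0 5;0.013 -0.0066 0.264 0 0 0 4;0.013 -0.0066 0.28 0 0 0 4;0.013 -0.0066 0.284 0 0 0 4;0.013 -0.0066 0.284 0 0 0 4"

```text
clock: 38.33
tool_pos: [0.4453, 0.1582, 0.0514]
tcp_rot: [-0.121, -3.139, 0.0]
contact_force: [0.4, 0.1, 0.9]
width: 0.0402
gripper_force: 0.0
```

Request:
move_arm:
  plan: "0 0 0 0 0 0 3;0 0 0 0 0 0 1;0 0 0 0 0 0 1;0 0 0 0 0 0 1;0 0 0 0 0 0 1;0 0 0 0 0 0 1;0 0 0 0 0 0 1;0 0 0 0 0 0 1"

```text
clock: 39.0
tool_pos: [0.4464, 0.1592, 0.0531]
tcp_rot: [0.118, 3.136, 0.0]
contact_force: [-0.5, -1.6, 6.9]
width: 0.0158
gripper_force: 58.6
```

To row units: -8.5 cm is -0.17, -8 cm is -0.16.

Request:
move_arm:
  plan: "0 0 -0.01 0 0 0 1;0 0 -0.04 0 0 0 1;0 0 -0.08 0 0 0 1;0 0 -0.12 0 0 0 1;0 0 -0.16 0 0 0 1;0 0 -0.17 0 0 0 1;0 0 -0.17 0 0 0 1;0 0 -0.17 0 0 0 1"

```text
clock: 39.67
tool_pos: [0.4445, 0.1591, 0.1357]
tcp_rot: [-0.118, -3.139, 0.0]
contact_force: [0.2, 0.4, -1.2]
width: 0.0156
gripper_force: 58.6
```

```bash
cat >> h.py <<'E'
def heldscrew(c,s,dz):
    M=toolaxes(s); b=[x for x in blobs(masks(c)["red"],60) if 255<x[0][0]<300 and 250<x[0][1]<320]
    for x in b:
        X=onz(c,*x[0],s["tool_pos"][2]+dz,True); print("dot",np.round(x[0],1),x[1][4],"in tool mm",np.round(1e3*(M.T@(X-s["tool_pos"])),1))
E
python3 - <<'E'
from h import *
s=read_state();print(s["clock"],s["tool_pos"],s["width"],togo(s,[0,0,0])[1])
heldscrew(capture("wrist"),s,-.002)
E
```

```text
39.6667 [0.44451267 0.15908323 0.13568519] 0.015550502293668098 175.68652718944207
dot [276.7 283.2] 391 in tool mm [ 0.3 -0.4  2. ]
```

To row units: -19 cm is -0.38, -1.5 cm is -0.03, -2.3 degrees is -0.0192.

Request:
move_arm:
  plan: "-0.012 -0.03 0 0 0 0 1;-0.034 -0.08 0 0 0 -0.0042 1;-0.058 -0.14 0 0 0 -0.0083 1;-0.082 -0.2 0 0 0 -0.0125 1;-0.106 -0.26 0 0 0 -0.0192 1;-0.13 -0.32 0 0 0 -0.0192 1;-0.148 -0.364 0 0 0 -0.0192 1;-0.156 -0.38 0 0 0 -0.0192 1"

```text
clock: 40.38
tool_pos: [0.508, -0.0388, 0.1345]
tcp_rot: [-0.06, -3.138, 0.0]
contact_force: [-0.6, -0.3, -0.9]
width: 0.0155
gripper_force: 58.7
```

To row units: 3.5 cm is 0.07, 3 cm is 0.06.

Request:
move_arm:
  plan: "0 0 0.02 0 0 0 1;0 0 0.04 0 0 0 1;0 0 0.06 0 0 0 1;0 0 0.07 0 0 0 1;0 0 0.07 0 0 0 1;0 0 0.07 0 0 0 1;0 0 0.07 0 0 0 1;0 0 0.07 0 0 0 1"

```text
clock: 41.05
tool_pos: [0.5088, -0.036, 0.102]
tcp_rot: [0.054, 3.14, -0.0]
contact_force: [0.1, -0.0, -0.2]
width: 0.0152
gripper_force: 58.7
```

```bash
cat >> h.py <<'E'
def holes(c,s,pts):
    """seen positions of cover holes (dark/blue spots) near predicted world points, and their tool coords in mm"""
    M=toolaxes(s);K=c["intrinsics"]
    for P in pts:
        p=np.array(c["R"])@np.array(P)+np.array(c["t"]);th=np.arctan2(np.hypot(p[0],p[1]),p[2]);u=K[0,2]+K[0,0]*th*p[0]/np.hypot(p[0],p[1]);v=K[1,2]+K[1,1]*th*p[1]/np.hypot(p[0],p[1])
        d=dark(c,u,v,11);X=onz(c,*d,P[2],True);print("pred px",round(u,1),round(v,1),"seen",np.round(d,1),np.round(X,4),"tool",np.round(1e3*(M.T@(X-s["tool_pos"])),1))
E
python3 - <<'E'
from h import *
s=read_state();print(s["clock"],s["tool_pos"],togo(s,[.5079,-.0361,.0711],178),s["contact_force"])
c=capture("wrist");heldscrew(c,s,-.002);holes(c,s,[(.5071,-.0365,.048)])
E
```

```text
41.05 [ 0.50884356 -0.0359875   0.10198284] (array([ 0.1 , -0.01,  3.09]), np.float64(178.01704788858174), np.float64(0.01704788858174311)) [ 0.10364042 -0.04469436 -0.18039549]
dot [276.8 283.2] 393 in tool mm [ 0.3 -0.3  2. ]
pred px 276.4 237.8 seen [278.4 251.2] [ 0.5158 -0.0356  0.048 ] tool [-6.8  0.6 54. ]
```

To row units: 2.5 cm is 0.05, 2.3 cm is 0.046.

Request:
move_arm:
  plan: "0.0024 0 0.006 0 0 0 1;0.0024 0 0.014 0 0 0 1;0.0024 0 0.022 0 0 0 1;0.0024 0 0.03 0 0 0 1;0.0024 0 0.038 0 0 0 1;0.0024 0 0.046 0 0 0 1;0.0024 0 0.05 0 0 0 1;0.0024 0 0.05 0 0 0 1"

```text
clock: 41.77
tool_pos: [0.5069, -0.0362, 0.0756]
tcp_rot: [-0.055, -3.14, -0.0]
contact_force: [0.4, -0.1, -0.9]
width: 0.0156
gripper_force: 58.7
```

To row units: 0.9 cm is 0.018, 0.8 cm is 0.016.

Request:
move_arm:
  plan: "0 0 0.004 0 0 0 1;0 0 0.008 0 0 0 1;0 0 0.012 0 0 0 1;0 0 0.016 0 0 0 1;0 0 0.018 0 0 0 1;0 0 0.018 0 0 0 1;0 0 0.018 0 0 0 1;0 0 0.018 0 0 0 1"

```text
clock: 42.43
tool_pos: [0.5092, -0.0365, 0.0711]
tcp_rot: [0.055, 3.138, -0.001]
contact_force: [-5.8, 1.5, 17.4]
width: 0.0154
gripper_force: 60.6
```

To row units: -12 cm is -0.24, -10 cm is -0.2.

Request:
move_arm:
  plan: "0 0 -0.008 0 0 0 1;0 0 -0.008 0 0 0 4;0 0 -0.008 0 0 0 4;0 0 -0.008 0 0 0 4;0 0 -0.06 0 0 0 4;0 0 -0.13 0 0 0 5;0 0 -0.2 0 0 0 7;0 0 -0.24 0 0 0 8.5"

```text
clock: 43.1
tool_pos: [0.5083, -0.0364, 0.1907]
tcp_rot: [0.055, 3.137, -0.001]
contact_force: [0.7, -0.9, 0.5]
width: 0.0724
gripper_force: 0.0
```

To row units: 18.9 cm is 0.378, 17 cm is 0.34, 2.3 degrees is 0.0192.

Request:
move_arm:
  plan: "-0.004 0.04 0 0 0 0.0042 8.5;-0.012 0.11 0 0 0 0.0083 8.5;-0.02 0.18 0 0 0 0.0125 8.5;-0.028 0.26 0 0 0 0.0192 8.5;-0.036 0.34 0 0 0 0.0192 8.5;-0.038 0.378 0 0 0 0.0192 8.5;-0.038 0.378 0 0 0 0.0192 8.5;-0.038 0.378 0 0 0 0.0192 8.5"

```text
clock: 43.77
tool_pos: [0.5324, 0.1526, 0.1864]
tcp_rot: [-0.115, -3.138, 0.001]
contact_force: [0.2, 0.5, -0.2]
width: 0.0849
gripper_force: 0.0
```

```bash
python3 - <<'E'
from h import *
s=read_state();print(s["clock"],s["tool_pos"],togo(s,[.5331,.1521,.051],175.7))
c=capture("wrist")
for b,q in blobs(masks(c)["red"],30,300): print(np.round(b,1),q[4],np.round(onz(c,*b,.052,True),4))
E
```

```text
43.7667 [0.53235613 0.1526461  0.18639048] (array([-0.1 , -0.04, 13.54]), np.float64(175.80793057051667), np.float64(0.10793057051668598))
[ 63.2 198.9] 80 [ 0.5109 -0.0527  0.052 ]
[276.8 205.7] 124 [0.5331 0.1521 0.052 ]
[276.7 254.9] 107 [0.5773 0.1487 0.052 ]
```

To row units: 13.5 cm is 0.27, 13.3 cm is 0.266.

Request:
move_arm:
  plan: "-0.002 0 0.06 0 0 0 8.5;-0.002 0 0.12 0 0 0 8.5;-0.002 0 0.18 0 0 0 7;-0.002 0 0.22 0 0 0 5;-0.002 0 0.252 0 0 0 4;-0.002 0 0.266 0 0 0 4;-0.002 0 0.27 0 0 0 4;-0.002 0 0.27 0 0 0 4"

```text
clock: 44.48
tool_pos: [0.5339, 0.151, 0.0523]
tcp_rot: [-0.12, -3.139, 0.0]
contact_force: [-0.3, -0.1, 0.1]
width: 0.04
gripper_force: 0.0
```

Request:
move_arm:
  plan: "0 0 0 0 0 0 3;0 0 0 0 0 0 1;0 0 0 0 0 0 1;0 0 0 0 0 0 1;0 0 0 0 0 0 1;0 0 0 0 0 0 1;0 0 0 0 0 0 1;0 0 0 0 0 0 1"

```text
clock: 45.15
tool_pos: [0.5352, 0.152, 0.0542]
tcp_rot: [0.118, 3.136, -0.0]
contact_force: [-0.6, -1.2, 7.1]
width: 0.0157
gripper_force: 58.6
```

To row units: -8.5 cm is -0.17, -8 cm is -0.16.

Request:
move_arm:
  plan: "0 0 -0.01 0 0 0 1;0 0 -0.04 0 0 0 1;0 0 -0.08 0 0 0 1;0 0 -0.12 0 0 0 1;0 0 -0.16 0 0 0 1;0 0 -0.17 0 0 0 1;0 0 -0.17 0 0 0 1;0 0 -0.17 0 0 0 1"

```text
clock: 45.82
tool_pos: [0.5334, 0.152, 0.1367]
tcp_rot: [-0.118, -3.139, 0.0]
contact_force: [0.0, -0.3, -1.2]
width: 0.0154
gripper_force: 58.6
```

```bash
python3 - <<'E'
from h import *
s=read_state();print(s["clock"],s["tool_pos"],s["width"],togo(s,[0,0,0])[1])
heldscrew(capture("wrist"),s,-.002)
a=np.radians(-2)
for L in((.06,-.036),(0,.036),(0,-.036)): print(L,np.round(r2(a)@L+[.5658,-.0746],4))
E
```

```text
45.8167 [0.53342797 0.15196776 0.13666361] 0.015414695544832237 175.68848787401527
dot [276.8 280.1] 392 in tool mm [ 1.9 -0.4  2. ]
(0.06, -0.036) [ 0.6245 -0.1127]
(0, 0.036) [ 0.5671 -0.0386]
(0, -0.036) [ 0.5645 -0.1106]
```

To row units: -25.7 cm is -0.514, -2.3 cm is -0.046, -2.3 degrees is -0.0192.

Request:
move_arm:
  plan: "-0.02 -0.046 -0.01 0 0 0 1;-0.05 -0.116 -0.01 0 0 -0.0042 1;-0.082 -0.19 -0.01 0 0 -0.0083 1;-0.114 -0.264 -0.01 0 0 -0.0125 1;-0.146 -0.338 -0.01 0 0 -0.0192 1;-0.178 -0.41 -0.01 0 0 -0.0192 1;-0.206 -0.47 -0.01 0 0 -0.0192 1;-0.224 -0.514 0 0 0 -0.0192 1"

```text
clock: 46.53
tool_pos: [0.6265, -0.1157, 0.1361]
tcp_rot: [-0.058, -3.14, 0.0]
contact_force: [0.2, 0.1, 0.4]
width: 0.0157
gripper_force: 58.7
```

To row units: 3.4 cm is 0.068, 3 cm is 0.06.

Request:
move_arm:
  plan: "0 0 0 0 0 0 1;0 0 0.02 0 0 0 1;0 0 0.04 0 0 0 1;0 0 0.06 0 0 0 1;0 0 0.068 0 0 0 1;0 0 0.068 0 0 0 1;0 0 0.068 0 0 0 1;0 0 0.068 0 0 0 1"

```text
clock: 47.2
tool_pos: [0.6265, -0.1123, 0.1038]
tcp_rot: [0.054, 3.14, -0.0]
contact_force: [0.2, -0.3, -0.2]
width: 0.0156
gripper_force: 58.7
```

```bash
python3 - <<'E'
from h import *
s=read_state();print(s["clock"],s["tool_pos"],togo(s,[.6262,-.1125,.0722],178),s["contact_force"])
c=capture("wrist");heldscrew(c,s,-.002)
t=capture("top");
E
```

```text
47.2 [ 0.62646216 -0.1123044   0.10375657] (array([ 0.03, -0.02,  3.16]), np.float64(178.02621752287908), np.float64(0.026217522879079525)) [ 0.22698477 -0.31715253 -0.18479484]
dot [276.8 280. ] 388 in tool mm [ 1.9 -0.3  2. ]
```

To row units: 2.5 cm is 0.05, 1.9 cm is 0.038.

Request:
move_arm:
  plan: "0.0006 0 0.006 0 0 0 1;0.0006 0 0.014 0 0 0 1;0.0006 0 0.022 0 0 0 1;0.0006 0 0.03 0 0 0 1;0.0006 0 0.038 0 0 0 1;0.0006 0 0.046 0 0 0 1;0.0006 0 0.05 0 0 0 1;0.0006 0 0.05 0 0 0 1"

```text
clock: 47.97
tool_pos: [0.6255, -0.1127, 0.0774]
tcp_rot: [-0.055, -3.14, -0.001]
contact_force: [0.6, 0.6, -0.5]
width: 0.0154
gripper_force: 58.7
```

To row units: 0.95 cm is 0.019, 0.8 cm is 0.016.

Request:
move_arm:
  plan: "0 0 0.004 0 0 0 1;0 0 0.008 0 0 0 1;0 0 0.012 0 0 0 1;0 0 0.016 0 0 0 1;0 0 0.019 0 0 0 1;0 0 0.019 0 0 0 1;0 0 0.019 0 0 0 1;0 0 0.019 0 0 0 1"

```text
clock: 48.63
tool_pos: [0.6273, -0.1131, 0.0721]
tcp_rot: [0.055, 3.138, -0.001]
contact_force: [-4.1, 0.1, 11.0]
width: 0.0156
gripper_force: 60.1
```

To row units: -12 cm is -0.24, -10 cm is -0.2.

Request:
move_arm:
  plan: "0 0 -0.006 0 0 0 1;0 0 -0.006 0 0 0 4;0 0 -0.006 0 0 0 4;0 0 -0.006 0 0 0 4;0 0 -0.06 0 0 0 4;0 0 -0.13 0 0 0 5;0 0 -0.2 0 0 0 7;0 0 -0.24 0 0 0 8.5"

```text
clock: 49.3
tool_pos: [0.6271, -0.1131, 0.1927]
tcp_rot: [0.055, 3.137, -0.002]
contact_force: [0.0, 0.3, 1.2]
width: 0.073
gripper_force: 0.0
```

To row units: 25.9 cm is 0.518, 23 cm is 0.46, 2.3 degrees is 0.0192.

Request:
move_arm:
  plan: "0.016 0.07 0 0 0 0.0042 8.5;0.032 0.146 0 0 0 0.0083 8.5;0.05 0.224 0 0 0 0.0125 8.5;0.068 0.302 0 0 0 0.0192 8.5;0.086 0.38 0 0 0 0.0192 8.5;0.102 0.46 0 0 0 0.0192 8.5;0.116 0.518 0 0 0 0.0192 8.5;0.116 0.518 0 0 0 0.0192 8.5"

```text
clock: 49.97
tool_pos: [0.5753, 0.1529, 0.1881]
tcp_rot: [-0.109, -3.138, -0.003]
contact_force: [0.8, -0.3, 0.2]
width: 0.0849
gripper_force: 0.0
```

```bash
python3 - <<'E'
from h import *
s=read_state();print(s["clock"],s["tool_pos"],togo(s,[.5773,.1487,.051],175.7))
c=capture("wrist")
for b,q in blobs(masks(c)["red"],30,300): print(np.round(b,1),q[4],np.round(onz(c,*b,.052,True),4))
E
```

```text
49.9667 [0.57530775 0.15289299 0.18811922] (array([-0.25, -0.43, 13.71]), np.float64(176.00435827201883), np.float64(0.30435827201884535))
[ 55.2 150.5] 85 [ 0.5073 -0.0527  0.052 ]
[272.4 206.6] 120 [0.577  0.1489 0.052 ]
[ 28.9 271.8] 47 [ 0.634 -0.135  0.052]
[121.6 401. ] 268 [ 0.8282 -0.0704  0.052 ]
```

To row units: 13.6 cm is 0.272, 13.3 cm is 0.266.

Request:
move_arm:
  plan: "-0.002 -0.004 0.06 0 0 0 8.5;-0.002 -0.004 0.12 0 0 0 8.5;-0.002 -0.004 0.18 0 0 0 7;-0.002 -0.004 0.22 0 0 0 5;-0.002 -0.004 0.252 0 0 0 4;-0.002 -0.004 0.266 0 0 0 4;-0.002 -0.004 0.272 0 0 0 4;-0.002 -0.004 0.272 0 0 0 4"

```text
clock: 50.68
tool_pos: [0.5779, 0.1453, 0.0524]
tcp_rot: [-0.12, -3.138, 0.001]
contact_force: [0.3, 0.1, -0.2]
width: 0.04
gripper_force: 0.0
```

Request:
move_arm:
  plan: "0 0 0 0 0 0 3;0 0 0 0 0 0 1;0 0 0 0 0 0 1;0 0 0 0 0 0 1;0 0 0 0 0 0 1;0 0 0 0 0 0 1;0 0 0 0 0 0 1;0 0 0 0 0 0 1"

```text
clock: 51.35
tool_pos: [0.5794, 0.1468, 0.0548]
tcp_rot: [0.118, 3.136, 0.002]
contact_force: [-0.1, 3.2, 5.5]
width: 0.0155
gripper_force: 58.8
```

To row units: -10.5 cm is -0.21, -10 cm is -0.2.

Request:
move_arm:
  plan: "0 0 -0.01 0 0 0 1;0 0 -0.04 0 0 0 1;0 0 -0.08 0 0 0 1;0 0 -0.12 0 0 0 1;0 0 -0.16 0 0 0 1;0 0 -0.2 0 0 0 1;0 0 -0.21 0 0 0 1;0 0 -0.21 0 0 0 1"

```text
clock: 52.02
tool_pos: [0.5788, 0.1457, 0.1597]
tcp_rot: [0.118, 3.136, -0.001]
contact_force: [0.3, 0.2, -0.5]
width: 0.0154
gripper_force: 59.2
```

```bash
python3 - <<'E'
from h import *
s=read_state();print(s["clock"],s["tool_pos"],s["width"],togo(s,[0,0,0])[1])
heldscrew(capture("wrist"),s,-.002)
E
```

```text
52.0167 [0.57882062 0.14573476 0.15970192] 0.015364151665308187 175.68364985411134
dot [276.3 278.7] 386 in tool mm [ 2.6 -0.5  2. ]
```

To row units: -9.3 cm is -0.186, -8 cm is -0.16, 43.8 degrees is 0.365.

Request:
move_arm:
  plan: "0 -0.016 0 0 0 0.0333 1;0 -0.04 0 0 0 0.0792 1;0 -0.064 0 0 0 0.125 1;0 -0.088 0 0 0 0.175 1;0 -0.112 0 0 0 0.225 1;-0.002 -0.136 0 0 0 0.2708 1;-0.002 -0.16 0 0 0 0.3167 1;-0.002 -0.186 0 0 0 0.365 1"

```text
clock: 52.73
tool_pos: [0.5703, 0.0525, 0.155]
tcp_rot: [-1.286, -2.862, 0.003]
contact_force: [0.2, -0.6, -0.8]
width: 0.0156
gripper_force: 59.2
```

To row units: -6.7 cm is -0.134, -6.6 cm is -0.132, 43.9 degrees is 0.3658.

Request:
move_arm:
  plan: "-0.018 -0.018 0 0 0 0.05 1;-0.036 -0.036 0 0 0 0.1 1;-0.054 -0.054 0 0 0 0.15 1;-0.072 -0.072 0 0 0 0.2 1;-0.09 -0.09 0 0 0 0.25 1;-0.106 -0.108 0 0 0 0.3 1;-0.122 -0.122 0 0 0 0.3417 1;-0.132 -0.134 0 0 0 0.3658 1"

```text
clock: 53.4
tool_pos: [0.5646, -0.0415, 0.1551]
tcp_rot: [-2.263, -2.175, 0.005]
contact_force: [-0.6, -0.3, 0.1]
width: 0.0151
gripper_force: 59.2
```

To row units: 5.7 cm is 0.114, 5.5 cm is 0.11.

Request:
move_arm:
  plan: "0 0 0 0 0 0 1;0 0 0.03 0 0 0 1;0 0 0.06 0 0 0 1;0 0 0.09 0 0 0 1;0 0 0.11 0 0 0 1;0 0 0.114 0 0 0 1;0 0 0.114 0 0 0 1;0 0 0.114 0 0 0 1"

```text
clock: 54.07
tool_pos: [0.5662, -0.0405, 0.1009]
tcp_rot: [2.259, 2.183, -0.0]
contact_force: [0.1, 0.1, 0.9]
width: 0.0157
gripper_force: 59.1
```

```bash
python3 - <<'E'
from h import *
s=read_state();print(s["clock"],s["tool_pos"],togo(s,[.5674,-.0408,.0728],88),s["contact_force"])
c=capture("wrist");heldscrew(c,s,-.002);save(c,"w12.png",(170,180,390,360),3.5)
E
```

```text
54.0667 [ 0.56619735 -0.04049625  0.10093919] (array([-0.03,  0.12,  2.81]), np.float64(88.01968323742591), np.float64(0.01968323742590883)) [0.11183195 0.08541414 0.88838329]
dot [276.4 278.8] 387 in tool mm [ 1.8 -0.6  2. ]
```

View pics/w12.png

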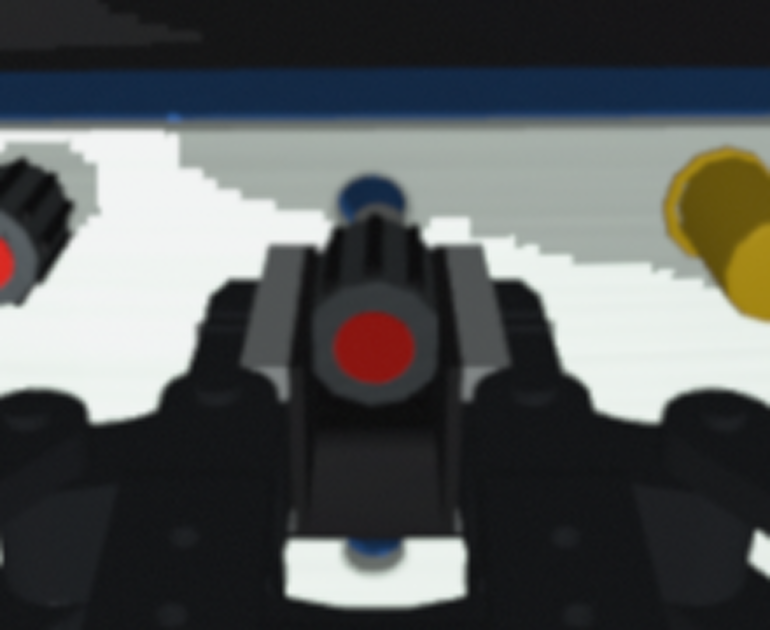

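The last screw hangs in line with the middle plain hole (crop 372,200), and the seated screw and pin stand on either side. Descending.

To row units: 2.2 cm is 0.044, 1.8 cm is 0.036.

Request:
move_arm:
  plan: "0 0.0016 0.006 0 0 0 1;0 0.0016 0.012 0 0 0 1;0 0.0016 0.02 0 0 0 1;0 0.0016 0.028 0 0 0 1;0 0.0016 0.036 0 0 0 1;0 0.0016 0.04 0 0 0 1;0 0.0016 0.044 0 0 0 1;0 0.0016 0.044 0 0 0 1"

```text
clock: 54.78
tool_pos: [0.5665, -0.0406, 0.0781]
tcp_rot: [-2.26, -2.181, 0.001]
contact_force: [0.3, -0.6, 0.1]
width: 0.0157
gripper_force: 59.1
```

To row units: 0.95 cm is 0.019, 0.8 cm is 0.016.

Request:
move_arm:
  plan: "0 0 0.004 0 0 0 1;0 0 0.008 0 0 0 1;0 0 0.012 0 0 0 1;0 0 0.016 0 0 0 1;0 0 0.019 0 0 0 1;0 0 0.019 0 0 0 1;0 0 0.019 0 0 0 1;0 0 0.019 0 0 0 1"

```text
clock: 55.45
tool_pos: [0.5681, -0.0408, 0.0726]
tcp_rot: [2.259, 2.181, 0.001]
contact_force: [-5.6, 1.6, 14.6]
width: 0.0152
gripper_force: 60.7
```

To row units: -7.5 cm is -0.15, -7 cm is -0.14.

Request:
move_arm:
  plan: "0 0 -0.006 0 0 0 1;0 0 -0.006 0 0 0 4;0 0 -0.006 0 0 0 4;0 0 -0.006 0 0 0 4;0 0 -0.05 0 0 0 4;0 0 -0.1 0 0 0 4;0 0 -0.14 0 0 0 4;0 0 -0.15 0 0 0 4"

```text
clock: 56.12
tool_pos: [0.5689, -0.0411, 0.1479]
tcp_rot: [2.257, 2.179, 0.005]
contact_force: [0.7, 0.7, 1.1]
width: 0.0399
gripper_force: 0.0
```

To row units: 6 cm is 0.12, 5.5 cm is 0.11.

Request:
move_arm:
  plan: "0.002 0.04 0 0 0 0 5;0.004 0.08 0 0 0 0 5;0.004 0.11 0 0 0 0 5;0.004 0.12 0 0 0 0 5;0.004 0.12 0 0 0 0 5;0.004 0.12 0 0 0 0 5;0.004 0.12 0 0 0 0 5;0.004 0.12 0 0 0 0 5"

```text
clock: 56.78
tool_pos: [0.626, -0.0407, 0.1439]
tcp_rot: [-2.26, -2.181, 0.001]
contact_force: [0.6, 0.7, 0.4]
width: 0.0499
gripper_force: 0.0
```

```bash
python3 - <<'E'
from h import *
s=read_state();print(s["clock"],s["tool_pos"],togo(s,[.6268,-.0407,.077],88))
t=capture("top");c=capture("wrist")
print([(np.round(b,1),q[:5]) for b,q in blobs(masks(c)["yel"],100) if b[1]<330])
for b,q in blobs(masks(c)["red"],30,400): print(np.round(b,1),q[4],np.round(onz(c,*b,.070,True),4))
for nm,P in (("leg",0),): 
    for b,q in blobs(masks(t)["red"],20):
        p=onz(t,*b,.02)
        if p[0]<.55 and p[1]<-.15: print("leg",np.round(p,3))
E
```

```text
56.7833 [ 0.62602196 -0.04071267  0.1438662 ] (array([0.  , 0.08, 6.69]), np.float64(87.97467516600582), np.float64(-0.025324833994176288))
[(array([277.9, 225.4]), array([264, 206,  29,  40, 920], dtype=int32)), (array([510.6, 299.4]), array([ 457,  250,  103,  114, 8402], dtype=int32))]
[188.6 228.4] 173 [ 0.5672 -0.0392  0.07  ]
[108.5 228.5] 133 [ 0.5057 -0.0381  0.07  ]
[278.  321.8] 131 [ 0.624  -0.1147  0.07  ]
[140.3 388.6] 226 [ 0.4915 -0.1993  0.07  ]
leg [ 0.461 -0.208  0.02 ]
leg [ 0.452 -0.28   0.02 ]
```

To row units: 6.6 cm is 0.132, 0.08 cm is 0.0016.

Request:
move_arm:
  plan: "0 0.0016 0.04 0 0 0 5;0 0.0016 0.08 0 0 0 5;0 0.0016 0.12 0 0 0 4;0 0.0016 0.132 0 0 0 4;0 0.0016 0.132 0 0 0 2;0 0.0016 0.132 0 0 0 1;0 0.0016 0.132 0 0 0 1;0 0.0016 0.132 0 0 0 1"

```text
clock: 57.55
tool_pos: [0.6277, -0.0408, 0.0794]
tcp_rot: [2.26, 2.182, -0.0]
contact_force: [-3.4, -0.4, 0.6]
width: 0.0155
gripper_force: 58.6
```

Request:
move_arm:
  plan: "0 0 0 0 0 0 1;0 0 0 0 0 0 1;0 0 0 0 0 0 1;0 0 0 0 0 0 1;0 0 0 0 0 0 1;0 0 0 0 0 0 1;0 0 0 0 0 0 1;0 0 0 0 0 0 1"

```text
clock: 58.22
tool_pos: [0.6278, -0.0408, 0.0787]
tcp_rot: [2.26, 2.182, -0.0]
contact_force: [-5.7, 0.5, 3.7]
width: 0.0157
gripper_force: 58.8
```

To row units: -8 cm is -0.16, -7.5 cm is -0.15.

Request:
move_arm:
  plan: "0 0 -0.01 0 0 0 1;0 0 -0.024 0 0 0 1;0 0 -0.04 0 0 0 1;0 0 -0.06 0 0 0 1;0 0 -0.09 0 0 0 1;0 0 -0.12 0 0 0 1;0 0 -0.15 0 0 0 1;0 0 -0.16 0 0 0 1"

```text
clock: 58.88
tool_pos: [0.6297, -0.0411, 0.1627]
tcp_rot: [2.256, 2.178, 0.006]
contact_force: [0.3, -0.1, -0.1]
width: 0.0154
gripper_force: 58.7
```

```bash
python3 - <<'E'
from h import *
s=read_state();print(s["clock"],s["tool_pos"],togo(s,[0,0,0])[1],s["width"])
c=capture("wrist");st,M=held(c,s);print(st)
u=st[0]+st[2]/2-.5; v=st[1]+st[3]-18.2
X=onz(c,u,v,s["tool_pos"][2]+.001,True);print("pin in tool",1e3*(M.T@(X-s["tool_pos"])))
print([np.round(onz(c,*b,.070,True),4) for b,q in blobs(masks(c)["red"],30,400)])
E
```

```text
58.8833 [ 0.62968819 -0.04110519  0.16268701] 87.98491483400804 0.015408367506035412
[ 259  243   37   59 1802]
pin in tool [ 0.88897942 -0.33588226 -1.00296201]
[array([ 0.5674, -0.0391,  0.07  ]), array([ 0.5059, -0.038 ,  0.07  ]), array([ 0.6242, -0.1146,  0.07  ])]
```

Request:
move_arm:
  plan: "0.04 -0.002 0 0 0 0 1;0.09 -0.006 0 0 0 0 1;0.15 -0.01 0 0 0 0 1;0.21 -0.014 0 0 0 0 1;0.27 -0.018 0 0 0 0 1;0.324 -0.022 0 0 0 0 1;0.36 -0.026 0 0 0 0 1;0.372 -0.028 0 0 0 0 1"

```text
clock: 59.6
tool_pos: [0.6196, 0.1482, 0.1577]
tcp_rot: [-2.256, -2.184, 0.0]
contact_force: [0.4, -0.2, -0.6]
width: 0.0152
gripper_force: 58.7
```

To row units: 6.4 cm is 0.128, 6.3 cm is 0.126.

Request:
move_arm:
  plan: "0 0 0.02 0 0 0 1;0 0 0.05 0 0 0 1;0 0 0.08 0 0 0 1;0 0 0.11 0 0 0 1;0 0 0.126 0 0 0 1;0 0 0.128 0 0 0 1;0 0 0.128 0 0 0 1;0 0 0.128 0 0 0 1"

```text
clock: 60.27
tool_pos: [0.6207, 0.1453, 0.0946]
tcp_rot: [2.26, 2.181, 0.001]
contact_force: [-0.0, -0.5, 0.5]
width: 0.0156
gripper_force: 58.7
```

```bash
python3 - <<'E'
from h import *
import pickle
s=read_state();print(s["clock"],s["tool_pos"],togo(s,[.6210,.1453,.061],88),s["contact_force"])
c=capture("wrist");save(c,"w13.png",(170,180,390,360),3.5);pickle.dump((c,s),open("w13.pkl","wb"))
E
```

```text
60.2667 [0.62068518 0.1452841  0.09462093] (array([0.  , 0.03, 3.36]), np.float64(87.95367071548812), np.float64(-0.04632928451189855)) [-0.00273141 -0.4727901   0.48226436]
```

View pics/w13.png

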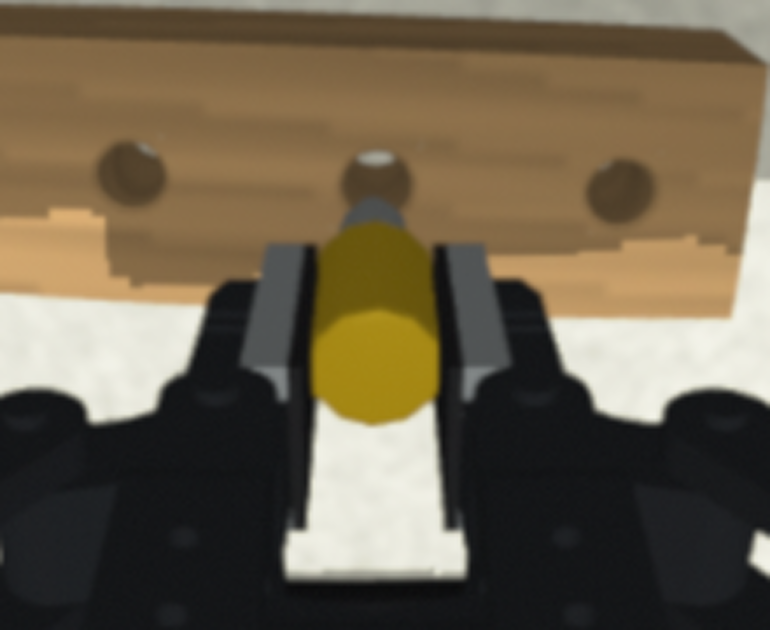

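The pin is above rack hole 4 (crop 376,184), with the neighbouring holes at (131,173) and (619,190). I check the offset from the neighbours.

```bash
python3 - <<'E'
from h import *
import pickle
c,s=pickle.load(open("w13.pkl","rb"));M=toolaxes(s)
for p in((131,173),(376,182),(619,190)):
    X=onz(c,170+p[0]/3.5,180+p[1]/3.5,.03,True);print(np.round(X,4),"tool",np.round(1e3*(M.T@(X-s["tool_pos"])),1))
X=onz(c,170+376/3.5,180+367/3.5,s["tool_pos"][2]-.0007,True);print("pin",np.round(1e3*(M.T@(X-s["tool_pos"])),1))
E
```

```text
[0.577  0.1491 0.03  ] tool [  2.2 -43.8  64.6]
[0.6208 0.146  0.03  ] tool [ 0.7  0.  64.6]
[0.6644 0.1426 0.03  ] tool [-1.1 43.8 64.6]
pin [-0.6 -0.1  0.7]
```

To row units: 2.3 cm is 0.046, 2.2 cm is 0.044.

Request:
move_arm:
  plan: "0.002 0 0 0 0 0 1;0.002 0 0.01 0 0 0 1;0.002 0 0.02 0 0 0 1;0.002 0 0.03 0 0 0 1;0.002 0 0.038 0 0 0 1;0.002 0 0.044 0 0 0 1;0.002 0 0.046 0 0 0 1;0.002 0 0.046 0 0 0 1"

```text
clock: 60.98
tool_pos: [0.6203, 0.1465, 0.0709]
tcp_rot: [2.26, 2.182, -0.0]
contact_force: [0.7, -0.8, -1.1]
width: 0.0156
gripper_force: 58.7
```

To row units: 1.1 cm is 0.022, 1 cm is 0.02.

Request:
move_arm:
  plan: "0 0 0.004 0 0 0 1;0 0 0.008 0 0 0 1;0 0 0.012 0 0 0 1;0 0 0.016 0 0 0 1;0 0 0.02 0 0 0 1;0 0 0.022 0 0 0 1;0 0 0.022 0 0 0 1;0 0 0.022 0 0 0 1"

```text
clock: 61.65
tool_pos: [0.6204, 0.1466, 0.0606]
tcp_rot: [2.26, 2.182, 0.0]
contact_force: [0.1, 0.1, 1.5]
width: 0.0154
gripper_force: 59.1
```

To row units: 0.25 cm is 0.005, 0.2 cm is 0.004.

Request:
move_arm:
  plan: "0 0 0.002 0 0 0 1;0 0 0.004 0 0 0 1;0 0 0.005 0 0 0 1;0 0 0.005 0 0 0 1;0 0 0.005 0 0 0 1;0 0 0.005 0 0 0 1;0 0 0.005 0 0 0 1;0 0 0.005 0 0 0 1"

```text
clock: 62.32
tool_pos: [0.6206, 0.1467, 0.0604]
tcp_rot: [-2.26, -2.182, 0.0]
contact_force: [-5.8, -1.5, 12.3]
width: 0.0153
gripper_force: 60.2
```

To row units: -10 cm is -0.2, -9 cm is -0.18.

Request:
move_arm:
  plan: "0 0 -0.006 0 0 0 1;0 0 -0.006 0 0 0 4;0 0 -0.006 0 0 0 4;0 0 -0.006 0 0 0 4;0 0 -0.06 0 0 0 4;0 0 -0.12 0 0 0 4;0 0 -0.18 0 0 0 4;0 0 -0.2 0 0 0 4"

```text
clock: 62.98
tool_pos: [0.6225, 0.1469, 0.1628]
tcp_rot: [2.257, 2.179, 0.009]
contact_force: [0.4, 0.1, 1.3]
width: 0.0401
gripper_force: 0.0
```

To row units: -25.7 cm is -0.514, -22.5 cm is -0.45.

Request:
move_arm:
  plan: "-0.04 -0.016 0 0 0 0 4;-0.1 -0.042 0 0 0 0 4;-0.17 -0.07 0 0 0 0 4;-0.24 -0.1 0 0 0 0 4;-0.31 -0.128 0 0 0 0 4;-0.38 -0.156 0 0 0 0 4;-0.45 -0.186 0 0 0 0 4;-0.514 -0.212 0 0 0 0 4"

```text
clock: 63.65
tool_pos: [0.5036, -0.1079, 0.1567]
tcp_rot: [-2.259, -2.181, 0.001]
contact_force: [0.4, -0.3, -0.1]
width: 0.0402
gripper_force: 0.0
```

Request:
move_arm:
  plan: "0 0 0 0 0 0 4;0 0 0 0 0 0 4;0 0 0 0 0 0 4;0 0 0 0 0 0 4;0 0 0 0 0 0 4;0 0 0 0 0 0 4;0 0 0 0 0 0 4;0 0 0 0 0 0 4"

```text
clock: 64.32
tool_pos: [0.5055, -0.106, 0.1578]
tcp_rot: [-2.259, -2.183, 0.0]
contact_force: [-0.0, 0.2, 0.1]
width: 0.04
gripper_force: 0.0
```

```bash
python3 - <<'E'
from h import *
s=read_state();print(s["clock"],s["tool_pos"],togo(s,[.5047,-.1088,.077],88))
c=capture("wrist")
for b,q in blobs(masks(c)["yel"],100): print(np.round(b,1),q[:5],np.round(onz(c,*b,.063,True),4))
print([np.round(onz(c,*b,.070,True),4) for b,q in blobs(masks(c)["red"],30,400)])
E
```

```text
64.3167 [ 0.50549988 -0.10597177  0.15775179] (array([-0.29, -0.07,  8.08]), np.float64(88.04393635007591), np.float64(0.04393635007591001))
[431.9 126.8] [421 114  23  27 149] [ 0.6191 -0.0414  0.063 ]
[549.1 247.9] [ 530  187   30  115 2134] [ 0.7713 -0.148   0.063 ]
[276.1 223.8] [263 205  27  39 851] [ 0.5045 -0.1101  0.063 ]
[array([0.7482, 0.0028, 0.07  ]), array([ 0.5066, -0.0377,  0.07  ]), array([ 0.568 , -0.0388,  0.07  ]), array([ 0.7504, -0.0599,  0.07  ]), array([ 0.625 , -0.1143,  0.07  ])]
```

To row units: 8 cm is 0.16, -0.29 cm is -0.0058.

Request:
move_arm:
  plan: "-0.0058 -0.0014 0.04 0 0 0 4;-0.0058 -0.0014 0.08 0 0 0 4;-0.0058 -0.0014 0.12 0 0 0 4;-0.0058 -0.0014 0.15 0 0 0 4;-0.0058 -0.0014 0.16 0 0 0 4;-0.0058 -0.0014 0.16 0 0 0 4;-0.0058 -0.0014 0.16 0 0 0 1;-0.0058 -0.0014 0.16 0 0 0 1"

```text
clock: 65.03
tool_pos: [0.5055, -0.1097, 0.0792]
tcp_rot: [2.259, 2.181, 0.001]
contact_force: [-1.6, -0.5, 2.5]
width: 0.0168
gripper_force: 23.7
```

Request:
move_arm:
  plan: "0 0 0 0 0 0 1;0 0 0 0 0 0 1;0 0 0 0 0 0 1;0 0 0 0 0 0 1;0 0 0 0 0 0 1;0 0 0 0 0 0 1;0 0 0 0 0 0 1;0 0 0 0 0 0 1"

```text
clock: 65.7
tool_pos: [0.5055, -0.1098, 0.0793]
tcp_rot: [2.259, 2.181, 0.002]
contact_force: [-1.8, 0.8, 6.0]
width: 0.0155
gripper_force: 58.7
```

To row units: -8 cm is -0.16, -7.5 cm is -0.15.

Request:
move_arm:
  plan: "0 0 -0.01 0 0 0 1;0 0 -0.024 0 0 0 1;0 0 -0.04 0 0 0 1;0 0 -0.06 0 0 0 1;0 0 -0.09 0 0 0 1;0 0 -0.12 0 0 0 1;0 0 -0.15 0 0 0 1;0 0 -0.16 0 0 0 1"

```text
clock: 66.37
tool_pos: [0.5058, -0.1098, 0.1612]
tcp_rot: [2.257, 2.179, 0.003]
contact_force: [-0.5, 0.0, -0.5]
width: 0.0157
gripper_force: 58.6
```

To row units: 26.4 cm is 0.528, 24 cm is 0.48.

Request:
move_arm:
  plan: "0.04 -0.004 0 0 0 0 1;0.11 -0.01 0 0 0 0 1;0.184 -0.018 0 0 0 0 1;0.26 -0.024 0 0 0 0 1;0.336 -0.032 0 0 0 0 1;0.41 -0.04 0 0 0 0 1;0.48 -0.046 0 0 0 0 1;0.528 -0.05 0 0 0 0 1"

```text
clock: 67.03
tool_pos: [0.4879, 0.158, 0.1579]
tcp_rot: [-2.258, -2.183, -0.0]
contact_force: [-0.0, -0.4, -0.3]
width: 0.0154
gripper_force: 58.6
```

To row units: 6.4 cm is 0.128, 6.3 cm is 0.126.

Request:
move_arm:
  plan: "0 0 0.02 0 0 0 1;0 0 0.05 0 0 0 1;0 0 0.08 0 0 0 1;0 0 0.11 0 0 0 1;0 0 0.126 0 0 0 1;0 0 0.128 0 0 0 1;0 0 0.128 0 0 0 1;0 0 0.128 0 0 0 1"

```text
clock: 67.7
tool_pos: [0.4894, 0.1551, 0.0946]
tcp_rot: [2.26, 2.181, 0.001]
contact_force: [0.5, 0.1, -0.3]
width: 0.0159
gripper_force: 58.6
```

```bash
python3 - <<'E'
from h import *
import pickle
s=read_state();print(s["clock"],s["tool_pos"],togo(s,[.4893,.1547,.061],88),s["contact_force"])
c=capture("wrist");save(c,"w14.png",(170,180,390,360),3.5);pickle.dump((c,s),open("w14.pkl","wb"));M=toolaxes(s)
# neighbours slots 0 and 2 by dark spot
K=c["intrinsics"]
for P in((.4450,.1588,.03),(.5328,.1522,.03)):
    p=np.array(c["R"])@P+np.array(c["t"]);r=np.hypot(p[0],p[1]);th=np.arctan2(r,p[2]);u,v=K[0,2]+K[0,0]*th*p[0]/r,K[1,2]+K[1,1]*th*p[1]/r
    d=dark(c,u,v,12);X=onz(c,*d,.03,True);print(np.round([u,v,*d],1),np.round(X,4),"tool",np.round(1e3*(M.T@(X-s["tool_pos"])),1))
st,_=held(c,s);print(st);X=onz(c,st[0]+st[2]/2-.5,st[1]+st[3]-17,s["tool_pos"][2]-.0013,True);print("pin",np.round(1e3*(M.T@(X-s["tool_pos"])),1))
E
```

```text
67.7 [0.48938776 0.15512308 0.09458898] (array([-0.04, -0.01,  3.36]), np.float64(87.95949015729126), np.float64(-0.04050984270872959)) [ 0.5103585   0.09212537 -0.32605948]
[206.3 229.6 206.  229.7] [0.4448 0.1588 0.03  ] tool [  2.1 -44.8  64.5]
[346.3 234.7 346.6 234.4] [0.533  0.1524 0.03  ] tool [-1.2 43.6 64.6]
[ 259  241   37   58 1793]
pin [ 0.5 -0.3  1.3]
```

View pics/w14.png

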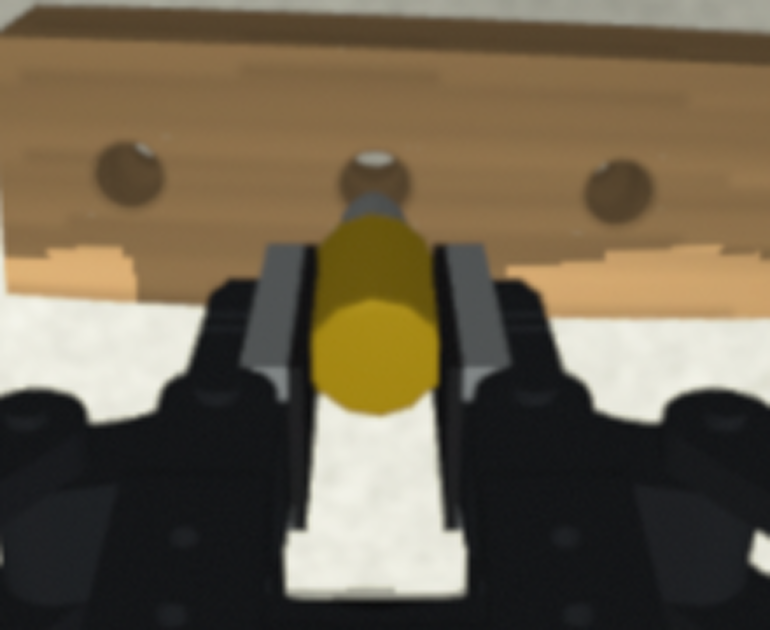

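The pin is above rack hole 1 (crop 375,184) and already aligned within about 0.5 mm. Inserting.

To row units: 2.3 cm is 0.046, -0.03 cm is -0.0006.

Request:
move_arm:
  plan: "0 -0.0006 0 0 0 0 1;0 -0.0006 0.01 0 0 0 1;0 -0.0006 0.02 0 0 0 1;0 -0.0006 0.03 0 0 0 1;0 -0.0006 0.038 0 0 0 1;0 -0.0006 0.044 0 0 0 1;0 -0.0006 0.046 0 0 0 1;0 -0.0006 0.046 0 0 0 1"

```text
clock: 68.42
tool_pos: [0.4887, 0.1553, 0.0706]
tcp_rot: [2.26, 2.182, 0.0]
contact_force: [2.2, -0.9, -1.3]
width: 0.0153
gripper_force: 58.7
```

To row units: 1.2 cm is 0.024, 1 cm is 0.02.

Request:
move_arm:
  plan: "0 0 0.004 0 0 0 1;0 0 0.008 0 0 0 1;0 0 0.012 0 0 0 1;0 0 0.016 0 0 0 1;0 0 0.02 0 0 0 1;0 0 0.024 0 0 0 1;0 0 0.024 0 0 0 1;0 0 0.024 0 0 0 1"

```text
clock: 69.08
tool_pos: [0.489, 0.1555, 0.0611]
tcp_rot: [-2.26, -2.182, 0.001]
contact_force: [-5.7, -0.9, 13.7]
width: 0.0157
gripper_force: 60.5
```

To row units: -13 cm is -0.26, -10 cm is -0.2.

Request:
move_arm:
  plan: "0 0 -0.006 0 0 0 1;0 0 -0.006 0 0 0 4;0 0 -0.006 0 0 0 4;0 0 -0.006 0 0 0 4;0 0 -0.06 0 0 0 4;0 0 -0.13 0 0 0 4;0 0 -0.2 0 0 0 4;0 0 -0.26 0 0 0 4"

```text
clock: 69.75
tool_pos: [0.4882, 0.1554, 0.1902]
tcp_rot: [-2.26, -2.182, 0.0]
contact_force: [0.4, 0.2, -1.0]
width: 0.0401
gripper_force: 0.0
```

To row units: -12 cm is -0.24, -11.5 cm is -0.23.

Request:
move_arm:
  plan: "-0.03 0 -0.04 0 0 0 4;-0.08 0 -0.08 0 0 0 4;-0.14 0 -0.12 0 0 0 4;-0.19 0 -0.16 0 0 0 4;-0.23 0 -0.18 0 0 0 4;-0.24 0 -0.18 0 0 0 4;-0.24 0 -0.18 0 0 0 4;-0.24 0 -0.18 0 0 0 4"

```text
clock: 70.42
tool_pos: [0.4838, 0.0358, 0.2774]
tcp_rot: [-2.259, -2.18, 0.002]
contact_force: [-0.6, -0.5, -1.4]
width: 0.0404
gripper_force: 0.0
```

```bash
python3 - <<'E'
from h import *
import pickle
s=read_state();print(s["clock"],s["tool_pos"],s["contact_force"])
w=capture("wrist");t=capture("top");sc=capture("scene");C=pickle.load(open("c0.pkl","rb"))
for n,c,f in(("w",w,True),("t",t,False),("s",sc,False)):
    m=masks(c)
    for k,z in(("red",.07),("yel",.045)):
        for b,q in blobs(m[k],6,400):
            p=onz(c,*b,z,f)
            if .4<p[0]<.7 and -.35<p[1]<.22: print(n,k,np.round(b,1),q[4],np.round(p[:2],4))
# bystanders: change between first and last fixed-camera pictures
for n,c in(("top",t),("scene",sc)):
    d=cv2.absdiff(c["frame"],C[n]["frame"]).max(2)>60
    for b,q in blobs(d,25): print("diff",n,np.round(b),q[:5],np.round(onz(c,*b,.02)[:2],2))
E
```

```text
70.4167 [0.48375546 0.0357591  0.27735803] [-0.56791741 -0.52849645 -1.35456694]
w red [354.8 248.6] 62 [ 0.5684 -0.0394]
w red [300.7 249.9] 67 [ 0.5069 -0.038 ]
w red [392.4 300.5] 13 [ 0.6221 -0.1136]
w red [266.4 339.9] 200 [ 0.4626 -0.1637]
w yel [278.   71.8] 299 [0.4885 0.1565]
w yel [396.2  82.4] 341 [0.6212 0.1464]
w yel [453.5  72.8] 10 [0.6979 0.1642]
w yel [391. 241.] 13 [ 0.6208 -0.0429]
w yel [402.3 239.4] 13 [ 0.6359 -0.0416]
w yel [292.4 295.1] 16 [ 0.4976 -0.1114]
t red [321.2 172.2] 6 [ 0.6251 -0.1126]
t red [264.4 200.7] 39 [0.5614 0.0441]
t red [361.5 232.7] 48 [ 0.454  -0.1964]
t red [388.6 233.7] 169 [ 0.4451 -0.2651]
s red [237.6 189.4] 152 [ 0.518  -0.1814]
s red [163.2 191.2] 63 [ 0.6761 -0.3406]
s red [275.  204.5] 6 [ 0.5061 -0.0366]
s red [226.2 211.2] 8 [ 0.6235 -0.1136]
s red [259.3 212.6] 7 [ 0.5667 -0.0401]
s yel [245.  227.7] 10 [ 0.6201 -0.0432]
s yel [332.5 235.4] 79 [0.4892 0.1565]
s yel [298.  256.9] 88 [0.6198 0.1463]
diff top [262. 267.] [  217   143    90   231 11962] [0.4  0.07]
diff top [282. 170.] [276 167  12   6  36] [ 0.66 -0.01]
diff top
[... 1168 characters left out ...]
ff scene [481. 244.] [ 401  160  159  166 5595] [0.22 0.46]
diff scene [558. 170.] [555 163   5  12  30] [-0.41  0.5 ]
diff scene [230. 196.] [214 170  46  48 669] [ 0.51 -0.24]
diff scene [358. 186.] [348 178  24  15 109] [0.17 0.03]
diff scene [403. 184.] [395 182  18   6  31] [0.06 0.14]
diff scene [380. 195.] [374 192  14   8  71] [0.18 0.12]
diff scene [250. 216.] [ 217  198   68   38 1117] [ 0.54 -0.1 ]
diff scene [335. 235.] [ 265  201  141   70 2334] [0.45 0.14]
diff scene [319. 270.] [294 251  52  35 201] [0.6 0.2]
diff scene [370. 281.] [356 265  28  29 425] [0.55 0.31]
diff scene [378. 301.] [349 284  61  31 126] [0.6  0.36]
diff scene [361. 304.] [357 301  10   7  42] [0.63 0.34]
```

Three views agree. The three screws are home in plain holes at head-top height 70 mm, both pins stand in rack holes 1 and 4, and the leg is out. Apart from the arm's own shadow, the bystanders show no change.

```bash
python3 -c "
from cell import close_job
print(close_job())"
```

```text
the job is handed in; nothing more can be done
None
```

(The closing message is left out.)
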